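# Weigh two sample canisters in a chain under the spring balance

### The arm

A 7-joint arm with a two-finger parallel gripper is mounted at the origin on the work surface. World frame = base frame: x ahead of the robot, y to its left, z up, the work surface at z = 0. Lengths are in mm, angles in rad, forces in N, time in s.
With the tool pointing down it reaches from about 350 to 900 mm from the base axis. Payload 7.2 kg.
Tool frame: the origin (TCP) lies at the very end of the fingers, on their centre line; the grasp point (between the pads) lies 19 mm behind it; x points along the fingers, z is the direction in which the jaws open and shut, and the axes are right-handed (so a half turn about x gives the same grasp; the last joint's range is limited). The gripper opens to 85 mm and grips with 20 to 120 N. Pads are 22 mm wide; open, the fingers measure 114 mm over their backs; the gripper's body (76 mm by 85 mm) begins 54 mm behind the grasp point. The pads swing forward as they close: fully open they stand 13 mm farther back than shut.
Start: joints at [-1.382, 0.411, -0.013, 1.596, 0.006, 1.134, -0.082], TCP at [158.751, 604.506, 196.897] pointing down, gripper open.
Joint ranges: [-2.95, 2.95], [-0.29, 1.99], [-1.47, 1.44], [0.14, 2.54], [-1.03, 4.17], [0.13, 1.85], [-2.86, 2.86]. Speed limits (rad/s): [2.39, 2.39, 3.01, 3.01, 3.14, 3.14, 3.14].

### API

Orientations are given as a unit quaternion [w, x, y, z].
In Python, from cell import robot gives the robot as it stands. The module is installed in compiled form; this text tells all that it offers.
- The arm moves only by the tool step_arm, never from a script. Its argument "commands" is a list of rows, each a list of 3 entries, a list of its own where there are three numbers: the finger opening in mm, from 0 to 85.4, then the shift along the tool's x, y, z in mm, then the turn, a rotation vector about the tool's x, y, z in degrees. In form: [[jaw, [tx, ty, tz], [wx, wy, wz]], ...]. A call has 1 to 8 rows; each row shifts and turns the pose as measured when the row begins, along the tool's axes as they then stand; what a row does not reach is not made up. A row lasts 1/12 s, in which the tool goes at most 41.7 mm and 7.16 degrees, less where a joint would pass 70% of its speed; a pose out of reach is approached as far as the arm can. A call with a gripper value outside its range is refused whole. The fingers move at their own pace and stop on an object; "grip_force" is the grip in N (left out, the last holds). Time passes only in rows, so rows that do not move let the fingers close. It gives the time, the measured TCP pose, the force and the opening at its end, in the units of the state.
- robot.sense(): the state, without advancing time (a new reading comes with each control period).
- robot.get_image(name): name is "side" or "top"; returns the picture (400x640x3 uint8, blue, green, red); there is no depth.
- robot.camera_model(name): a dict with "K" (3x3 intrinsics, pixels), "T" (4x4, takes a point from camera to world coordinates). Camera axes: x right, y down, z forward; pixel columns grow to the right and rows downward; lengths in mm; the calibration is good to about 2 mm. A picture is of the moment at which its call begins. camera_model takes no time and is no camera call.
- robot.job_done(): hands the job in, once; it reports no verdict.
Trained networks look in the newest picture that a camera, given by its name, has taken for a name from the list of things; names that differ only in an ending like _2 or _b are one class to them, and where a whole thing is asked for, a point or a joint stands for the part that bears it (a point fixed in the world has none). Each returns a list of dicts, best first, with "confidence" (0 to 1); they miss things now and then, are a little off and sometimes report something else, mostly with a low value. They report only what shows in the picture. A call takes as long as a camera call. They do not tell look-alikes from the thing itself.
- robot.cut_out(camera, target): "mask" (400x640 bool, what is visible of it) and "at" ([column, row] in pixels, amid what is visible of it).
The state is a dict: "time_s": time; "joint_positions": joint angles; "joint_vel": joint speeds; "joint_efforts": joint torques, N m; "tool_pos": TCP position; "orientation": TCP orientation; "contact_force": force on the tool from outside, world axes, zero at the start; "ft_torque": the same for the moment, N m; "width": finger opening in mm.
Only numpy, scipy, OpenCV 4.12 (cv2) and the standard library are available. Lean on these libraries where they do the work, as an engineer would, in place of code of your own. Each camera call takes 0.05 s, during which the arm holds its last target.

### The job

Weigh the two bigger sample canisters together: hang the largest canister by its hook from the eye of the spring balance and leave it hanging free, then hang the middle-sized canister by its hook from the eye under the largest, so that both hang freely in a chain and are at rest. The canisters' contents are not known to you: lower each one gently until the balance carries its whole weight, no more and no less, so that the balance hardly moves when you let go, and never jerk it or drag it to the end of its scale. Leave the smallest canister on its rack and everything else on the bench where it is.

Things in the scene. Friction and masses are not known exactly. Their poses are not given: they have to be found in the camera images.
- balance_eye (a point): Steel eye (4 mm wire, 24 mm inner diameter) under a spring balance's plunger. The point is the lowest point inside it, on its lower wire, where a hook's crown rests: about 340 mm above the bench with no load. z up; the eye lies in its y-z plane: a hook goes through along +x. Its -x side, towards the robot, is open. Rod 4.4 mm above the eye; the 33 mm barrel begins 48 mm above this point.
- stand: Retort stand that holds the balance; does not move. Origin on the bench, straight below balance_eye; same yaw. Its column (12 mm rod) stands 125 mm to +x of the eye, on a base plate 130 x 160 x 10 mm that begins 40 mm to +x of the eye. Nothing is below the eye but the bench.
- balance (a joint): How far the balance's plunger is drawn out (m): 0 with no load, growing downwards in proportion to the load; the scale ends at 0.085 m. The spring is soft (about 1 N for each 10 mm), so the eye sinks by some centimetres while a load is handed over to it.
- can_large_center (a point): Centre (half-way up) of the largest canister: steel cylinder 42 mm in diameter, 36 mm high with its lid, z up, upright on its seat at the start. Mass unknown, 140 to 400 g. Below this point are its underside (18 mm) and the inner bottom of its eye (45 mm); 76 mm above it is the crown of its hook. Its outermost low point, the eye's outside, is 49 mm below.
- can_large_bight (a point): Inside of the crown of the largest canister's hook, on its axis. Cane hook of 4 mm wire in the canister's x-z plane: the stem rises from the lid's centre, goes round on the -x side and over the top; the short open tip points down on the +x side (inner width 12 mm; tip's end 10 mm below the inner crown; wire's top 4 mm above it). Axes as the canister's.
- can_large_eye (a point): Lowest point inside the closed round eye under the largest canister, on top of the eye's lower wire, on the canister's axis, 27 mm below its underside. 4 mm wire, 24 mm inner diameter, in the canister's y-z plane: a hook goes through along x. Axes as the canister's.
- can_mid_center (a point): Centre (half-way up) of the middle-sized canister: steel cylinder 34 mm in diameter, 30 mm high with its lid, z up, upright on its seat at the start. Mass unknown, 100 to 280 g. Its underside is 15 mm below this point, the outside of its eye 46 mm below; the crown of its hook is 81 mm above it.
- can_mid_bight (a point): Inside of the crown of the middle-sized canister's hook, on its axis, 66 mm above its lid. Hook of the same form and size as the largest canister's: x-z plane, open tip pointing down on the +x side. Axes as the canister's.
- can_small_center (a point): Centre of the smallest canister (26 mm in diameter, 24 mm high, same kind of hook and eye), a bystander on the same rack.
- rack: Wooden rack: a board 75 x 235 x 14 mm with three slotted seats in a row along its y, 78 mm apart, each 35 mm (x) by 22 mm (y), their tops 50.5 mm above the bench; one canister stands on each with its eye in the slot, which is open upwards and to both y sides. Which canister is where varies. Fixed. Origin: centre of its underside.
- flask: Bystander: culture flask lying flat, 105 x 84 x 36 mm, with an orange cap. Origin under its centre.
- dishes: Bystander: stack of three culture dishes, 61 mm in diameter, 46 mm high. Origin under its centre.
- wash_bottle: Bystander: white wash bottle, 68 mm in diameter, 205 mm high. Origin under its centre.
- tip_box: Bystander: box of pipette tips, 85 x 122 x 65 mm. Origin under its centre.
- marker: Bystander: felt marker lying down, 125 mm long, 13 mm thick. Origin under its middle.
Mind the look-alikes: they are no part of the job. Leave any green look-alike of the part that bears can_large_center alone. What is shaped like the part that bears can_mid_center but purple is not meant.

How it is judged:
By the outcome, as a careful person would: the job done as asked, in the order asked, and still so for the second after the job is handed in, with the robot touching nothing.
It also fails if it takes over 72 s, if anything falls off the work surface, if the arm or the gripper's body presses on something with over 40 N, if the wrist force passes 120 N, or if a joint passes its speed limit or range.

## Working session

There is one attempt and no reset: what is moved stays moved. The work goes in short steps, Python scripts to look and compute and a tool call to move; the robot and the scene stay as the last step left them, time stands still between calls to the robot, and variables do not carry over. Pictures are saved under pics/ and viewed, and the job is handed in when it is done.

Besides the shell and the picture viewer there is one more tool, called after "Call:" as name([rows], argument=value, ...), one row to a line, values as JSON. step_arm: Moves the arm, as the interface text tells. Its arguments: {"type":"object","properties":{"commands":{"type":"array"},"grip_force":{"type":"number"}},"required":["commands"]}

```bash
mkdir -p pics; ls; python3 - <<'E'
from cell import robot
import cv2,numpy as np
np.set_printoptions(precision=2,suppress=True)
s=robot.sense();print(s)
for n in("side","top"):
    cv2.imwrite(f"pics/{n}0.png",robot.get_image(n))
    m=robot.camera_model(n);print(n,np.array(m["K"]),np.array(m["T"]))
E
```

```text
pics
{'time_s': 0.0, 'joint_positions': array([-1.38,  0.41, -0.01,  1.6 ,  0.01,  1.13, -0.08]), 'joint_vel': array([ 0.,  0., -0.,  0., -0., -0., -0.]), 'joint_efforts': array([  0.  , -60.06,   0.68, -29.94,   0.01,   0.01,  -0.  ]), 'tool_pos': array([158.62, 603.96, 196.03]), 'orientation': array([ 0.56, -0.43,  0.56,  0.43]), 'contact_force': array([-0.06, -1.18,  0.13]), 'ft_torque': array([-0.01, -0.01,  0.01]), 'width': 85.30709765713172}
side [[442.11   0.   326.92]
 [  0.   442.11 195.07]
 [  0.     0.     1.  ]] [[  -0.98   -0.15    0.12  416.35]
 [  -0.2     0.75   -0.63  907.01]
 [   0.01   -0.64   -0.76 1289.06]
 [   0.      0.      0.      1.  ]]
top [[434.81   0.   324.19]
 [  0.   434.81 197.78]
 [  0.     0.     1.  ]] [[   0.04   -0.98    0.21  315.82]
 [  -1.     -0.04    0.01   14.28]
 [   0.     -0.21   -0.98 1594.61]
 [   0.      0.      0.      1.  ]]
```

View pics/side0.png

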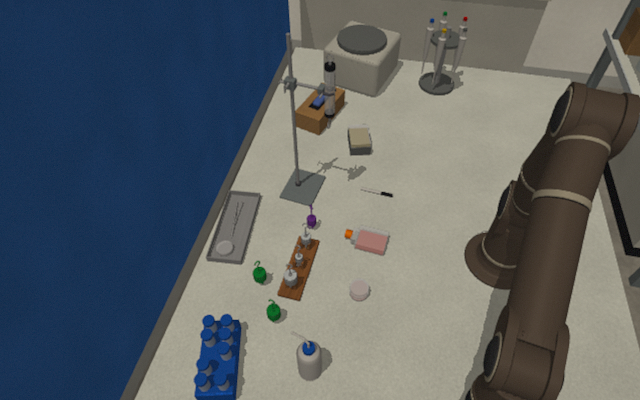

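View pics/top0.png

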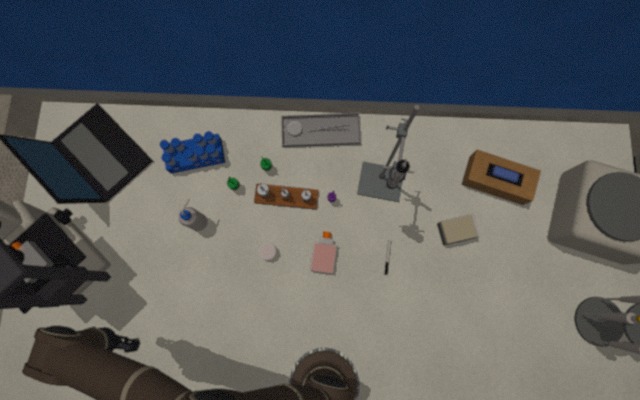

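```bash
cat > h.py <<'E'
from cell import robot
import cv2,numpy as np
from scipy.spatial.transform import Rotation as R
np.set_printoptions(precision=1,suppress=True)
C={n:(np.array(robot.camera_model(n)["K"]),np.array(robot.camera_model(n)["T"])) for n in("side","top")}
def proj(n,p):
    K,T=C[n];q=T[:3,:3].T@(np.array(p,float)-T[:3,3]);u=K@q;return u[:2]/u[2]
def ray(n,uv):
    K,T=C[n];d=T[:3,:3]@np.linalg.solve(K,[uv[0],uv[1],1.]);return T[:3,3],d/np.linalg.norm(d)
def at_z(n,uv,z):
    o,d=ray(n,uv);return o+d*(z-o[2])/d[2]
def tri(a,b):
    "a: side uv, b: top uv"
    A=np.zeros((3,3));y=np.zeros(3)
    o1,d1=ray("side",a);o2,d2=ray("top",b)
    for o,d in((o1,d1),(o2,d2)):
        M=np.eye(3)-np.outer(d,d);A+=M;y+=M@o
    p=np.linalg.solve(A,y)
    return p,[np.linalg.norm(np.cross(p-o1,d1)),np.linalg.norm(np.cross(p-o2,d2))]
def crop(im,x0,y0,x1,y1,s,name):
    c=cv2.resize(im[y0:y1,x0:x1],None,fx=s,fy=s,interpolation=cv2.INTER_CUBIC);cv2.imwrite(f"pics/{name}.png",c)
E
python3 - <<'E'
from h import *
S=robot.get_image("side");T=robot.get_image("top")
crop(S,250,190,350,310,5,"s_rack");crop(T,245,170,345,220,7,"t_rack")
crop(S,270,30,370,210,3,"s_bal");crop(T,350,100,440,220,5,"t_bal")
for n in("side","top"):
  for t in("can_large_center","can_mid_center","can_small_center","balance_eye","can_large_bight","can_mid_bight","can_large_eye","rack","stand","balance"):
    try:
      print(n,t,[(np.round(d["confidence"],2),np.round(d["at"],1),int(d["mask"].sum())) for d in robot.cut_out(n,t)])
    except Exception as e: print(n,t,e)
E
```

```text
side can_large_center [(np.float64(0.68), array([291.5, 280.2]), 183), (np.float64(0.58), array([273.6, 309.3]), 210), (np.float64(0.48), array([257.9, 274.1]), 221)]
side can_mid_center [(np.float64(0.5), array([305.8, 241.6]), 110)]
side can_small_center [(np.float64(0.66), array([294.2, 258.4]), 64)]
side balance_eye [(np.float64(0.25), array([296.6, 255. ]), 134)]
side can_large_bight [(np.float64(0.75), array([291.1, 276. ]), 164), (np.float64(0.61), array([273.4, 315.2]), 190), (np.float64(0.56), array([260.2, 272.7]), 181)]
side can_mid_bight [(np.float64(0.72), array([303.8, 238.7]), 98), (np.float64(0.59), array([307.2, 363.4]), 881)]
side can_large_eye [(np.float64(0.74), array([272.6, 313.6]), 201), (np.float64(0.73), array([289.3, 279.3]), 187), (np.float64(0.63), array([358.3, 291.1]), 363), (np.float64(0.46), array([256.3, 274.2]), 227)]
side rack []
side stand [(np.float64(0.8), array([295.4, 121.3]), 2602)]
side balance []
top can_large_center [(np.float64(0.56), array([263.7, 186.7]), 118), (np.float64(0.43), array([231.8, 184.1]), 116)]
top can_mid_center [(np.float64(0.58), array([307.2, 195. ]), 64), (np.float64(0.47), array([333.8, 195.9]), 76)]
top can_small_center [(np.float64(0.38), array([283.7, 194.2]), 30)]
top balance_eye []
top can_large_bight [(np.float64(0.63), array([266.6, 162.6]), 88), (np.float64(0.48), array([265.5, 191.4]), 124)]
top can_mid_bight [(np.float64(0.57), array([306.3, 196. ]), 86)]
top can_large_eye [(np.float64(0.5), array([231.6, 181.9]), 129), (np.float64(0.46), array([264.9, 189.8]), 136), (np.float64(0.44), array([264.6, 164.7]), 116)]
top rack [(np.float64(0.65), array([289.1, 198.1]), 997)]
top stand [(np.float64(0.63), array([265.1, 186.9]), 123), (np.float64(0.55), array([392.5, 173.1]), 2279)]
top balance []
```

View pics/s_rack.png

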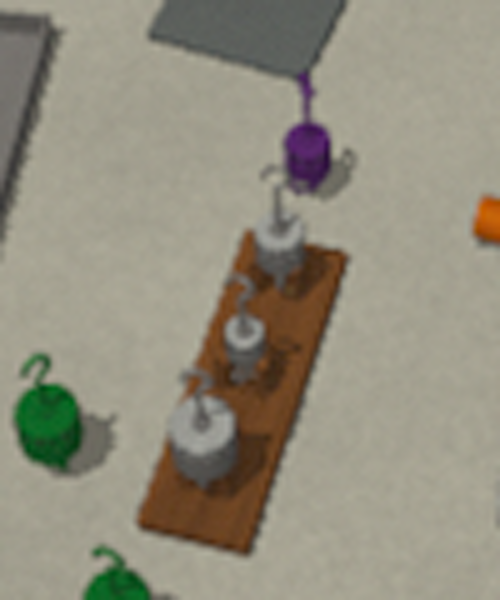

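View pics/t_rack.png

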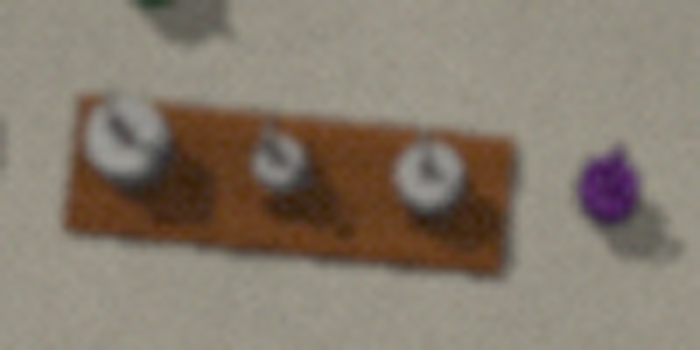

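View pics/s_bal.png

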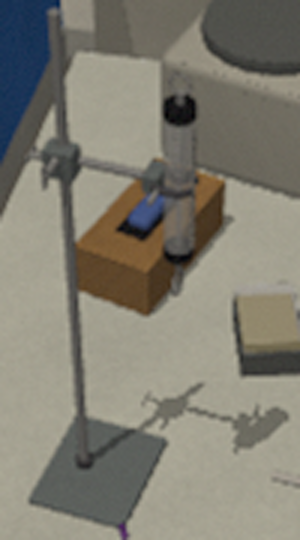

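View pics/t_bal.png

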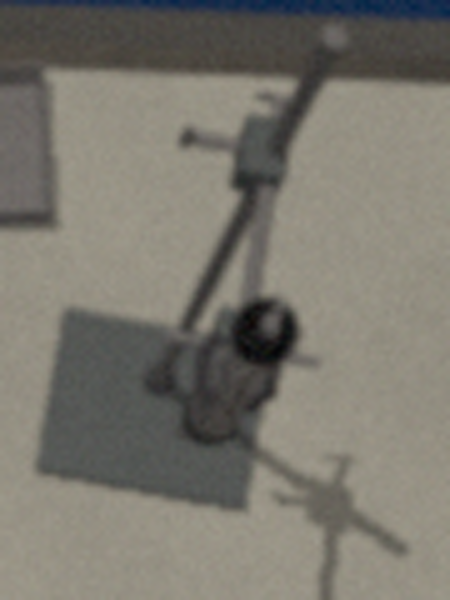

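```bash
cat > fit.py <<'E'
from h import *
from scipy.optimize import least_squares
def pose(p,l):
    x,y,a=p;c,s=np.cos(a),np.sin(a);return np.array([x+c*l[0]-s*l[1],y+s*l[0]+c*l[1],l[2]])
def fit(obs,p0):
    f=lambda p:np.concatenate([proj(n,pose(p,l))-uv for n,l,uv in obs])
    r=least_squares(f,p0,x_scale=[100,100,1]);return r.x,np.array(r.fun).reshape(-1,2)
sb=lambda u,v:np.array([270+u/3-.5,30+v/3-.5]); tb=lambda u,v:np.array([350+u/5-.5,100+v/5-.5])
st=[("side",(170,80,10),sb(30,500)),("side",(170,-80,10),sb(85,417)),("side",(40,-80,10),sb(167,440)),("side",(40,80,10),sb(122,523)),
("top",(170,80,10),tb(65,308)),("top",(40,80,10),tb(40,470)),("top",(40,-80,10),tb(246,510)),("side",(125,0,10),sb(83,462))]
sr=lambda u,v:np.array([250+u/5-.5,190+v/5-.5]); tr=lambda u,v:np.array([245+u/7-.5,170+v/7-.5])
X,Y=37.5,117.5
rk=[("side",(X,Y,14),sr(138,521)),("side",(-X,Y,14),sr(250,543)),("side",(-X,-Y,14),sr(347,255)),("side",(X,-Y,14),sr(247,232)),
("top",(X,Y,14),tr(80,95)),("top",(-X,Y,14),tr(66,230)),("top",(-X,-Y,14),tr(503,265)),("top",(X,-Y,14),tr(516,135))]
if __name__=="__main__":
    for o,p0 in((st,[500,-150,0]),(rk,[600,100,0])):
        p,r=fit(o,p0);print(p[:2],np.degrees(p[2]));print(r)
E
python3 fit.py
```

```text
[ 620.3 -166.1] -9.241031415262665
[[-0.6 -1. ]
 [-2.2 -1.9]
 [ 0.8 -1. ]
 [ 0.6  0.9]
 [-0.  -0.2]
 [-1.4  0.2]
 [-0.3  0.6]
 [ 1.   0.1]]
[653.7 168.6] -3.0169439649466034
[[-0.2 -0.3]
 [ 0.   0.7]
 [ 0.1 -1.5]
 [-0.6 -1.4]
 [-0.4 -0.1]
 [-1.   0.2]
 [-0.3  1. ]
 [-0.2 -0.1]]
```

```bash
cat > ov.py <<'E'
from fit import *
def canister(p,z,r,h,crown,eye):
    t=np.linspace(0,2*np.pi,25);L=[]
    for zz in(-h/2,h/2):L.append([pose(p,(r*np.cos(a),r*np.sin(a),z+zz)) for a in t])
    zc=z+crown-6
    hk=[(0,0,z+h/2),(0,0,zc-10),(-8,0,zc)]+[(-8*np.cos(a),0,zc+8*np.sin(a)) for a in np.linspace(0,np.pi,13)]+[(8,0,zc-4)]
    L.append([pose(p,q) for q in hk]);return L
def eyeloop(p,z):return [pose(p,(0,14*np.sin(a),z+12+14*np.cos(a))) for a in np.linspace(0,2*np.pi,25)]
def box(p,a,b,c,d,z):return [pose(p,q) for q in((a,c,z),(b,c,z),(b,d,z),(a,d,z),(a,c,z))]
def draw(n,im,lines,x0,y0,x1,y1,s,name):
    c=cv2.resize(im[y0:y1,x0:x1],None,fx=s,fy=s,interpolation=cv2.INTER_CUBIC)
    for L,col in lines:
        pts=np.array([(proj(n,q)-[x0,y0]+.5)*s for q in L]);cv2.polylines(c,[np.int32(np.round(pts*8))],False,col,1,cv2.LINE_AA,3)
    cv2.imwrite(f"pics/{name}.png",c)
E
cat > o1.py <<'E'
from ov import *
S=cv2.imread("pics/side0.png");T=cv2.imread("pics/top0.png")
ps,_=fit(st,[500,-150,0]);pr,_=fit(rk,[600,100,0])
Rk=[box(pr,-X,X,-Y,Y,14)]
for dy,a in((78,(68.5,21,36,76)),(0,(62.5,13,24,70)),(-78,(65.5,17,30,81))):
    q=pose(pr,(0,dy,0));Rk+=canister((q[0],q[1],pr[2]),*a,0)
St=[box(ps,40,170,-80,80,10),[pose(ps,(125,0,10)),pose(ps,(125,0,600))],eyeloop(ps,340)]+[[pose(ps,(16.5*np.cos(t),16.5*np.sin(t),388)) for t in np.linspace(0,6.3,25)]]
g=[(l,(0,255,255)) for l in Rk+St]
draw("side",S,g,250,190,350,310,6,"os_r");draw("top",T,g,245,170,345,220,8,"ot_r")
draw("side",S,g,270,30,370,210,3.3,"os_b");draw("top",T,g,350,100,440,220,5,"ot_b")
E
python3 o1.py
```

```text
(no output)
```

View pics/os_r.png

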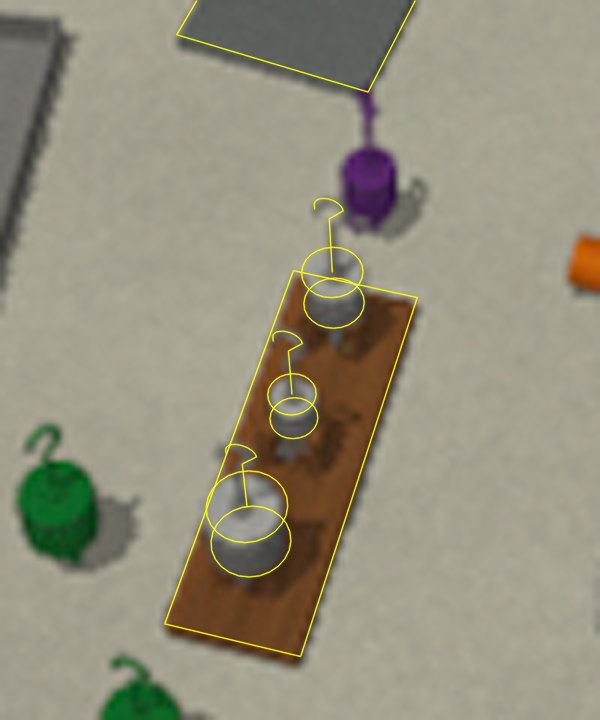

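View pics/ot_r.png

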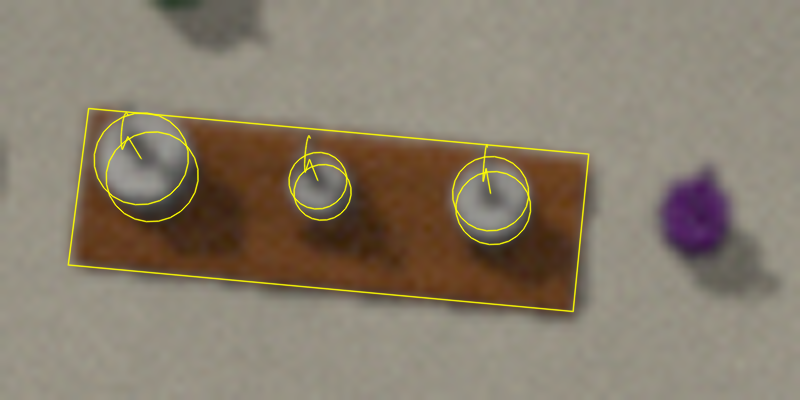

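View pics/os_b.png

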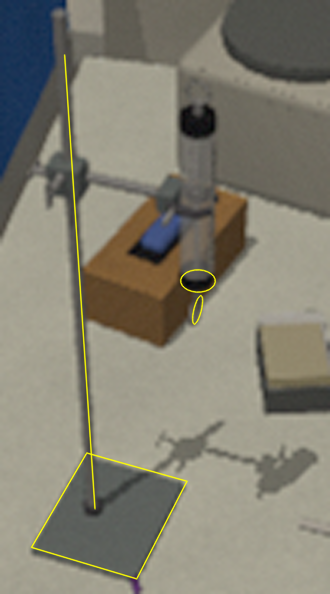

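View pics/ot_b.png

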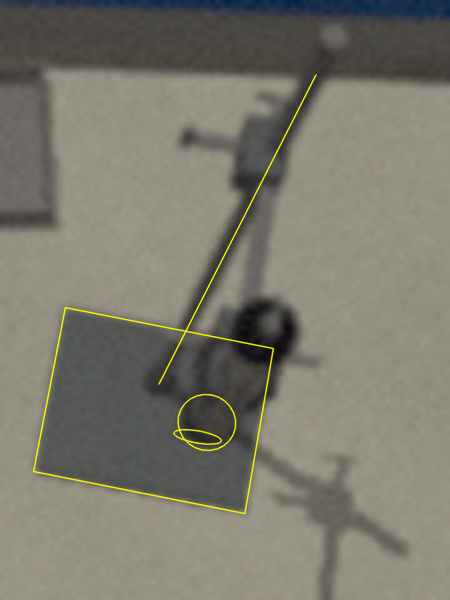

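```bash
python3 - <<'E'
from h import *
S=cv2.imread("pics/side0.png");T=cv2.imread("pics/top0.png")
def g(im,x0,y0,x1,y1,s):
    c=cv2.resize(im[y0:y1,x0:x1],None,fx=s,fy=s,interpolation=cv2.INTER_CUBIC)
    for i in range(x0,x1,5):
        cv2.line(c,((i-x0)*s,0),((i-x0)*s,4),(0,255,255),1);cv2.putText(c,str(i),((i-x0)*s+2,12),0,.35,(0,255,255),1)
    for j in range(y0,y1,5):
        cv2.line(c,(0,(j-y0)*s),(4,(j-y0)*s),(0,255,255),1);cv2.putText(c,str(j),(2,(j-y0)*s-2),0,.35,(0,255,255),1)
    return c
a=g(S,278,258,303,295,15);b=g(S,293,220,318,257,15)
cv2.imwrite("pics/z1.png",np.hstack([a,b]))
a=g(T,252,178,277,206,15);b=g(T,295,180,320,208,15)
cv2.imwrite("pics/z2.png",np.hstack([a,b]))
E
```

```text
(no output)
```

View pics/z1.png

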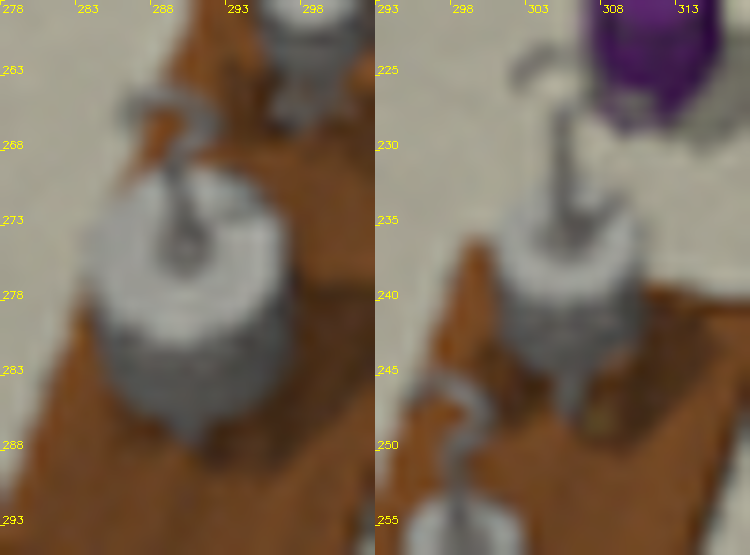

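View pics/z2.png

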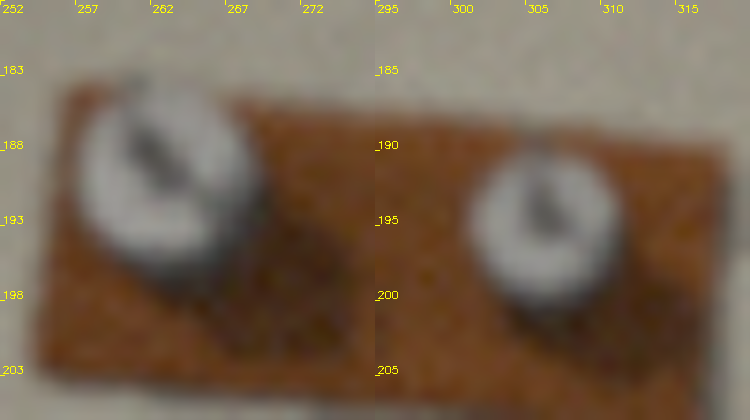

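```bash
python3 - <<'E'
from h import *
for s,t,z in(((290.6,275.1),(262.9,189.8),86.5),((305.9,236),(306.3,195.2),80.5)):
    s=np.array(s)-.5;t=np.array(t)-.5
    print(tri(s,t),at_z("side",s,z),at_z("top",t,z))
E
```

```text
(array([659.5, 246.3,  80.6]), [np.float64(0.32496223555188286), np.float64(0.32496223555197173)]) [658.6 249.5  86.5] [657.8 245.4  86.5]
(array([647.2,  90.6,  76.6]), [np.float64(0.5607651634283982), np.float64(0.5607651634283708)]) [647.   93.1  80.5] [645.8  90.4  80.5]
```

```bash
cat >> h.py <<'E'
def target(yaw,pitch,flip=1):
    "tool R: x ahead at yaw, pitched down; z = flip*left"
    a,b=np.radians(yaw),np.radians(pitch)
    x=np.array([np.cos(a)*np.cos(b),np.sin(a)*np.cos(b),-np.sin(b)]);z=flip*np.array([-np.sin(a),np.cos(a),0]);y=np.cross(z,x)
    return R.from_matrix(np.c_[x,y,z])
def cur():
    s=robot.sense();q=s["orientation"];return s,np.array(s["tool_pos"]),R.from_quat([q[1],q[2],q[3],q[0]])
def plan(pos,Rt,p0=None,R0=None):
    "shift in current tool axes + rotvec deg in tool axes"
    s,p,r=cur()
    if p0 is not None:p,r=p0,R0
    return r.inv().apply(np.array(pos)-p),np.degrees((r.inv()*Rt).as_rotvec())
E
python3 - <<'E'
from h import *
s,p,r=cur();print(r.as_matrix(),s["contact_force"])
for f in(1,-1):print(f,plan((560,250,200),target(-4,30,f)))
E
```

```text
[[ 0.  -1.   0.3]
 [ 0.   0.3  1. ]
 [-1.   0.   0. ]] [ 0.9  0.6 -0. ]
1 (array([  -3.1, -478.1, -241. ]), array([ -9.7,  -5.6, -59.8]))
-1 (array([  -3.1, -478.1, -241. ]), array([147.7, -85.3,   8. ]))
```

Call:
step_arm([
  [62,[-35,-15,-10],[0,0,0]],
  [62,[-25,-30,-15],[0,0,0]],
  [62,[0,-36,-18],[0,0,0]],
  [62,[0,-36,-18],[0,0,0]],
  [62,[0,-36,-18],[0,0,0]],
  [62,[0,-36,-18],[0,0,0]],
  [62,[0,-36,-18],[0,0,0]],
  [62,[0,-36,-18],[0,0,0]],
], grip_force=30)

```text
time_s: 1.87
tool_pos: [375.7, 411.4, 258.5]
orientation: [0.555, -0.436, 0.555, 0.439]
contact_force: [1.6, 0.6, -0.9]
width: 61.8
```

```bash
python3 - <<'E'
from h import *
s,p,r=cur();print(p,s["joint_positions"])
print(plan((500,250,230),target(-4,30)))
E
```

```text
[375.7 411.4 258.5] [-1.   0.2  0.1  1.7 -0.   1.2  0.5]
(array([  27.5, -158.6, -128. ]), array([ -8.7,  -4.8, -60.1]))
```

Call:
step_arm([
  [62,[0,-36,-30],[-1,-0.5,-3]],
  [62,[0,-36,-30],[-1,-0.5,-3]],
  [62,[0,0,0],[-1,-0.5,-7]],
  [62,[0,0,0],[-1,-0.5,-7]],
  [62,[0,0,0],[-1,-0.5,-7]],
  [62,[0,0,0],[-1,-0.5,-7]],
  [62,[0,0,0],[-1,-0.5,-7]],
  [62,[0,0,0],[-1,-0.5,-7]],
])

```text
time_s: 2.53
tool_pos: [443.4, 333.2, 267.2]
orientation: [0.684, -0.631, 0.291, 0.224]
contact_force: [0.3, -0.0, -0.7]
width: 62.1
```

```bash
python3 - <<'E'
from h import *
s,p,r=cur();print(p,s["joint_positions"])
print(plan((540,255,180),target(-4,30)))
E
```

```text
[443.4 333.2 267.2] [-1.3  0.1  0.   2.2  1.   1.  -0.5]
(array([134.6,  -9.4, -69.5]), array([ -3.2,  -0.9, -12.9]))
```

Call:
step_arm([
  [62,[0,0,0],[-1.6,-0.4,-6.5]],
  [62,[0,0,0],[-1.6,-0.4,-6.5]],
  [62,[20,0,-25],[0,0,0]],
  [62,[20,0,-25],[0,0,0]],
  [62,[0,0,0],[0,0,0]],
])

```text
time_s: 2.95
tool_pos: [470.2, 289.1, 246.2]
orientation: [0.689, -0.68, 0.192, 0.162]
contact_force: [-0.8, -1.6, -0.2]
width: 61.8
```

```bash
python3 - <<'E'
from h import *
s,p,r=cur();print(p,s["joint_positions"])
Rt=target(-4,30);x=Rt.as_matrix()[:,0]
print(plan(np.array([658,247,71])+(19-100)*x,Rt),plan(np.array([658,247,71])+(19)*x,Rt))
E
```

```text
[470.2 289.1 246.2] [-1.3  0.2  0.   2.4  1.5  1.  -0.9]
(array([169.7,  59.8, -32.3]), array([0.6, 1.3, 1. ])) (array([269.7,  61.6, -34.6]), array([0.6, 1.3, 1. ]))
```

Call:
step_arm([
  [66,[34,12,-8],[0.6,1.3,1]],
  [66,[34,12,-8],[0,0,0]],
  [66,[34,12,-8],[0,0,0]],
  [66,[34,12,-8],[0,0,0]],
  [66,[34,12,0],[0,0,0]],
  [66,[0,0,0],[0,0,0]],
])

```text
time_s: 3.45
tool_pos: [589.7, 255.0, 104.4]
orientation: [0.692, -0.673, 0.205, 0.164]
contact_force: [-0.4, -0.8, -0.3]
width: 66.1
```

```bash
cat > pg.py <<'E'
from ov import *
import sys
s,p,r=cur();print(p,s["joint_positions"],s["contact_force"],s["width"])
G=np.array(eval(sys.argv[1]));Rt=target(*eval(sys.argv[2]));x=Rt.as_matrix()[:,0]
for d in (100,50,0):print(d,plan(G+(19-d)*x,Rt))
E
python3 pg.py "658,247,71" "-4,30"
python3 - <<'E'
from h import *
S=robot.get_image("side");T=robot.get_image("top")
crop(S,240,190,400,310,5,"s1");crop(T,215,160,345,250,6,"t1")
E
```

```text
[589.7 255.  104.4] [-1.1  0.6  0.1  2.4  2.   0.9 -1.4] [-0.4 -0.8 -0.3] 66.07999612639755
100 (array([-4.9, -5.4, -3.1]), array([-0.4,  0.6, -0.3]))
50 (array([45.1, -5.7, -3.6]), array([-0.4,  0.6, -0.3]))
0 (array([95.1, -5.9, -4.1]), array([-0.4,  0.6, -0.3]))
```

View pics/s1.png

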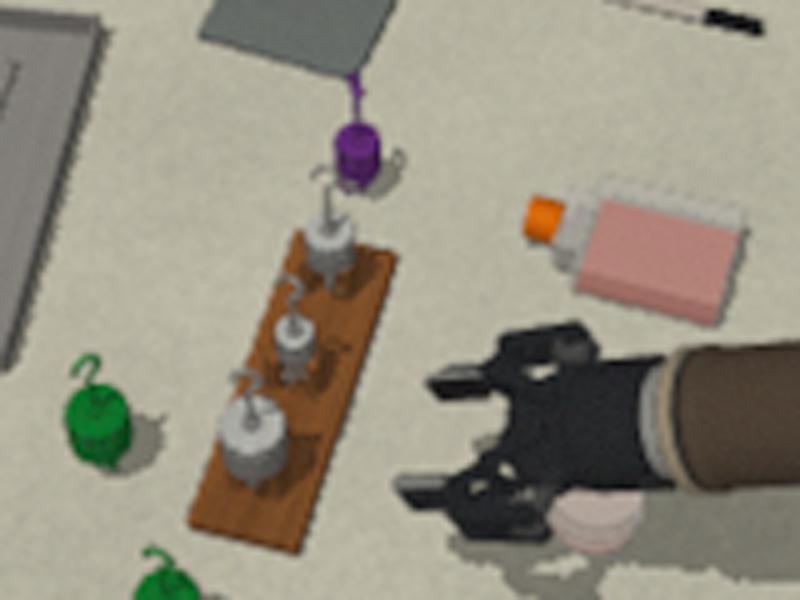

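View pics/t1.png

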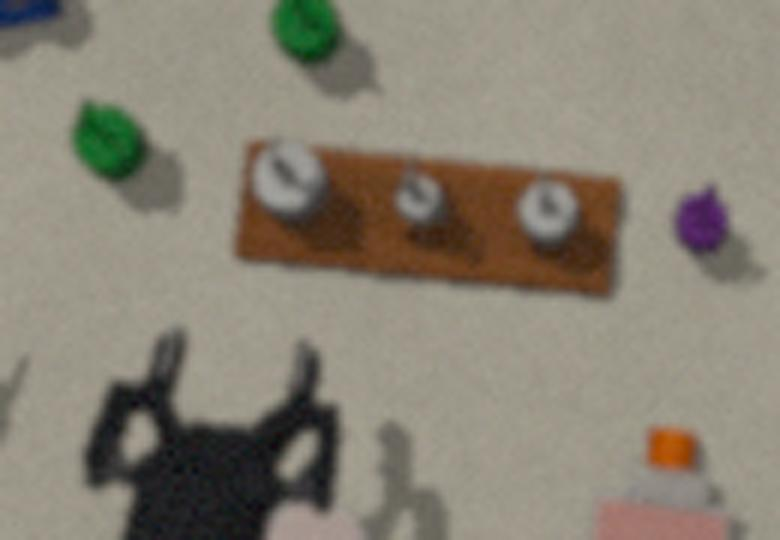

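```bash
python3 - <<'E'
from h import *
s,p,r=cur();M=r.as_matrix()
for sg in(1,-1):
    q=p+M[:,2]*sg*38-10*M[:,0];print("finger tip",proj("side",q),(proj("side",q)-[240,190]+.5)*5,(proj("top",q)-[215,160]+.5)*6)
E
```

```text
finger tip [310.9 287.5] [357.2 489.9] [187.1 292.6]
finger tip [318.  266.1] [392.3 383.1] [318.  306.4]
```

```bash
python3 - <<'E'
from ov import *
s,p,r=cur();M=r.as_matrix();print(p,s["time_s"],s["joint_vel"])
S=robot.get_image("side");T=robot.get_image("top")
L=[]
for k in(0,-20,-40,-73):
  L.append(([p+M[:,0]*k+M[:,2]*a for a in(-33,33)],(0,255,255)))
L.append(([p,p-M[:,0]*100],(0,0,255)))
draw("side",S,L,240,190,400,310,5,"s2");draw("top",T,L,215,160,345,250,6,"t2")
a=cv2.imread("pics/s2.png");b=cv2.imread("pics/t2.png");cv2.imwrite("pics/st2.png",np.vstack([cv2.resize(a[100:,:],(500,313)),cv2.resize(b[180:],(500,230))]))
E
```

```text
[588.1 255.8 108.8] 3.55 [-0.  -0.1 -0.   0.  -0.   0.   0. ]
```

View pics/st2.png

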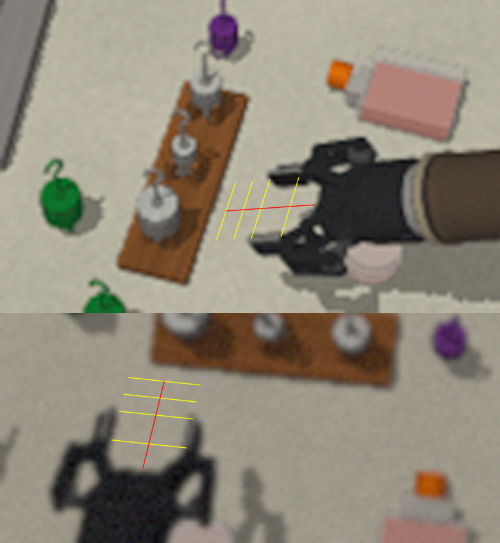

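```bash
python3 - <<'E'
from h import *
s,p,r=cur();M=r.as_matrix();print(p,s["time_s"],s["joint_vel"])
for a,b in(((396,485),(176,330)),((430,383),(304,343))):
    q,e=tri(np.array(a)/5+[239.5,189.5],np.array(b)/6+[214.5,159.5]);print(q,e,r.inv().apply(q-p))
E
```

```text
[587.5 257.7 111.4] 3.65 [-0. -0. -0.  0.  0. -0. -0.]
[557.5 295.6 131.5] [np.float64(0.5274584273662337), np.float64(0.5274584273662897)] [-37.7  -0.7  36.3]
[552.8 222.8 128.8] [np.float64(0.1364581415718748), np.float64(0.136458141571899)] [-37.3   0.6 -36.7]
```

```bash
python3 - <<'E'
from ov import *
T=cv2.imread("pics/top0.png");S=cv2.imread("pics/side0.png")
print(proj("top",(158.7,604.5,197)),proj("side",(158.7,604.5,197)))
q=R.from_quat([-.436,.555,.437,.556]).as_matrix();p=np.array([158.7,604.5,197])
L=[([p+q[:,2]*a for a in(-42,42)],(0,255,255)),([p,p+[0,0,100]],(0,0,255))]
draw("top",T,L,60,300,180,380,6,"t0z")
s,p,r=cur();print(p,s["time_s"])
E
```

```text
[129.7 334.3] [463.3 425.1]
[587.5 257.7 111.4] 3.65
```

View pics/t0z.png

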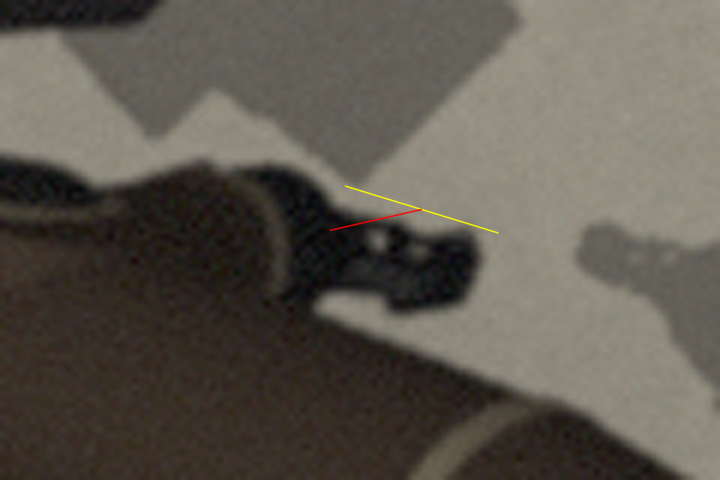

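Call:
step_arm([
  [66,[20,0,-4],[0,0,0]],
  [66,[20,0,-2],[0,0,0]],
  [66,[0,0,0],[0,0,0]],
  [66,[0,0,0],[0,0,0]],
  [66,[0,0,0],[0,0,0]],
])

```text
time_s: 4.07
tool_pos: [620.7, 258.6, 102.2]
orientation: [0.7, -0.667, 0.194, 0.165]
contact_force: [0.8, -0.0, -0.7]
width: 66.0
```

```bash
python3 pg.py "658,247,71" "-4,30"
cat > look.py <<'E'
from ov import *
import sys
n=sys.argv[1]
s,p,r=cur();M=r.as_matrix()
S=robot.get_image("side");T=robot.get_image("top")
cv2.imwrite(f"pics/{n}_S.png",S);cv2.imwrite(f"pics/{n}_T.png",T)
L=[([p+M[:,0]*k+M[:,2]*a for a in(-30,30)],(0,255,255)) for k in(0,-19)]
if len(sys.argv)<5:L=[]
a=eval(sys.argv[2]);b=eval(sys.argv[3])
draw("side",S,L,*a,"_a");draw("top",T,L,*b,"_b")
A=cv2.imread("pics/_a.png");B=cv2.imread("pics/_b.png");h=min(600,max(A.shape[0],B.shape[0]))
f=lambda I:cv2.copyMakeBorder(I[:h],0,h-I[:h].shape[0],0,0,0)
o=np.hstack([f(A),f(B)]);cv2.imwrite(f"pics/{n}.png",o[:,:800]);print(p,s["contact_force"],robot.sense()["time_s"])
E
python3 look.py p3 "250,220,350,310,4" "240,165,340,255,4" 1; python3 pg.py "658,247,71" "-4,30"
```

```text
[620.7 258.6 102.2] [-1.   0.6  0.1  2.4  2.1  0.9 -1.4] [ 0.8 -0.  -0.7] 66.0028371915887
100 (array([-32.9,   7.6,  -8.1]), array([-1.2,  1.9,  0.5]))
50 (array([17.1,  7.9, -9.7]), array([-1.2,  1.9,  0.5]))
0 (array([ 67.1,   8.3, -11.3]), array([-1.2,  1.9,  0.5]))
[620.7 258.6 102.2] [ 0.8 -0.  -0.7] 4.1667
[620.5 258.7 101.8] [-1.   0.6  0.1  2.4  2.1  0.9 -1.5] [-0.3  0.7 -0.8] 66.02939067443576
100 (array([-32.9,   7.1,  -8.2]), array([-1.2,  1.9,  0.4]))
50 (array([17.1,  7.5, -9.8]), array([-1.2,  1.9,  0.4]))
0 (array([ 67.1,   7.9, -11.4]), array([-1.2,  1.9,  0.4]))
```

View pics/p3.png

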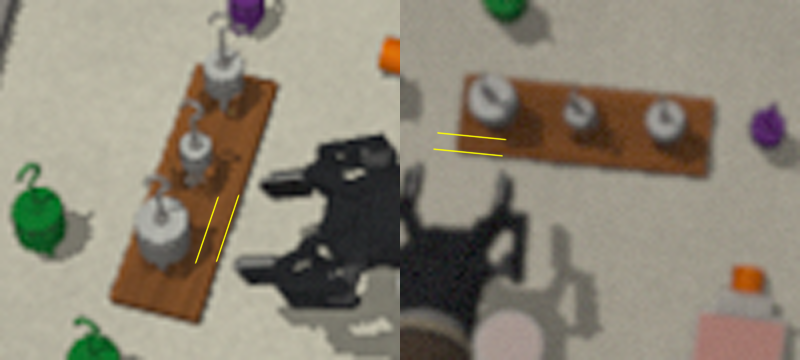

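Call:
step_arm([
  [0,[0,0,-6],[-1,1.9,0.4]],
  [0,[0,0,-4],[0,0,0]],
  [0,[0,0,0],[0,0,0]],
  [0,[0,0,0],[0,0,0]],
  [0,[0,0,0],[0,0,0]],
  [0,[0,0,0],[0,0,0]],
])

```text
time_s: 4.67
tool_pos: [617.4, 251.1, 104.2]
orientation: [0.692, -0.674, 0.204, 0.16]
contact_force: [-0.7, -0.5, 0.9]
width: 0.3
```

```bash
python3 look.py p4 "250,220,350,310,4" "240,165,340,255,4" 1; python3 pg.py "658,247,71" "-4,30"
```

```text
[617.4 251.1 104.2] [-0.7 -0.5  0.9] 4.7667
[617.5 251.  104.1] [-1.   0.6  0.2  2.4  2.1  0.9 -1.4] [-0.1  0.5  0.7] -0.16904527290289395
100 (array([-29.3,   8.3,  -1. ]), array([-0.3,  0.3,  0.1]))
50 (array([20.7,  8.3, -1.3]), array([-0.3,  0.3,  0.1]))
0 (array([70.7,  8.4, -1.6]), array([-0.3,  0.3,  0.1]))
```

View pics/p4.png

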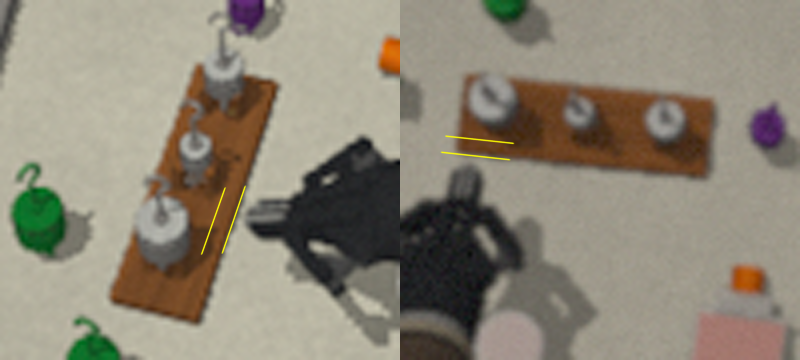

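```bash
python3 - <<'E'
from h import *
s,p,r=cur();M=r.as_matrix();print(p,M[:,0])
q,e=tri(np.array((246,214))/4+[249.5,219.5],np.array((467-400,169))/4+[239.5,164.5]);print(q,e,r.inv().apply(q-p),q-p)
print(proj("side",p),proj("top",p))
E
```

```text
[617.5 251.  104.1] [ 0.9 -0.1 -0.5]
[588.1 255.6 129.6] [np.float64(2.1255807887504927), np.float64(2.1255807887505824)] [-38.4  -7.3   2.8] [-29.5   4.6  25.5]
[302.7 274.5] [259.3 199.3]
```

```bash
cat > grip.py <<'E'
from ov import *
def gbox(p,M,x0,x1,w,h):
    q=lambda x,y,z:p+M@np.array([x,y,z])
    o=[]
    for x in(x0,x1):o.append([q(x,a*w,b*h) for a,b in((-1,-1),(1,-1),(1,1),(-1,1),(-1,-1))])
    for a,b in((-1,-1),(1,-1),(1,1),(-1,1)):o.append([q(x0,a*w,b*h),q(x1,a*w,b*h)])
    return o
if __name__=="__main__":
    s,p,r=cur();M=r.as_matrix();print(p)
    S=cv2.imread("pics/p4_S.png");T=cv2.imread("pics/p4_T.png")
    for i,D in enumerate(([0,0,0],[-28,3,20])):
        L=[(l,(0,255,255)) for l in gbox(p+D,M,0,-40,11,7)]+[(l,(0,0,255)) for l in gbox(p+D,M,-73,-130,38,42.5)]
        draw("side",S,L,270,220,370,310,4,f"g{i}s");draw("top",T,L,210,175,310,255,4,f"g{i}t")
    f=lambda a:np.vstack([cv2.imread(f"pics/g{a}s.png"),cv2.imread(f"pics/g{a}t.png")[:240]])
    cv2.imwrite("pics/g.png",np.hstack([f(0),f(1)]))
E
python3 grip.py
```

```text
[617.5 251.  104.1]
```

View pics/g.png

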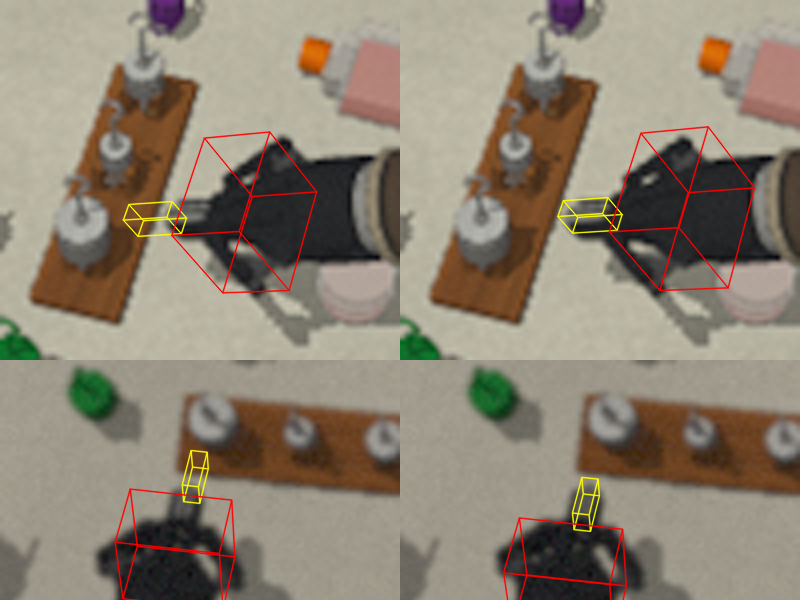

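Call:
step_arm([
  [66,[0,0,0],[0,0,0]],
  [66,[0,0,0],[0,0,0]],
  [66,[0,8,0],[0,0,0]],
  [66,[0,4,0],[0,0,0]],
  [66,[20,0,0],[0,0,0]],
  [66,[0,0,0],[0,0,0]],
])

```text
time_s: 5.27
tool_pos: [628.1, 251.0, 81.7]
orientation: [0.692, -0.674, 0.204, 0.161]
contact_force: [1.3, -0.7, 1.1]
width: 66.0
```

```bash
python3 pg.py "685,244,54" "-4,30";sed -i 's/if len(sys.argv)<5:L=\[\]/D=np.array([-27,3,17]);L+=[([p+D+M[:,0]*k+M[:,2]*a for a in(-30,30)],(0,0,255)) for k in(0,-19)]\nif len(sys.argv)<5:L=[]/' look.py; python3 look.py p5 "250,220,350,310,4" "240,165,340,255,4" 1
```

```text
[628.1 251.   81.7] [-1.   0.6  0.1  2.3  2.1  0.9 -1.5] [ 1.3 -0.7  1.1] 65.9855571096372
100 (array([-17.6,  -4.7,  -2.9]), array([-0.3,  0.4,  0.1]))
50 (array([32.4, -4.6, -3.3]), array([-0.3,  0.4,  0.1]))
0 (array([82.4, -4.6, -3.6]), array([-0.3,  0.4,  0.1]))
[628.1 251.   81.7] [ 1.3 -0.7  1.1] 5.3667
```

View pics/p5.png

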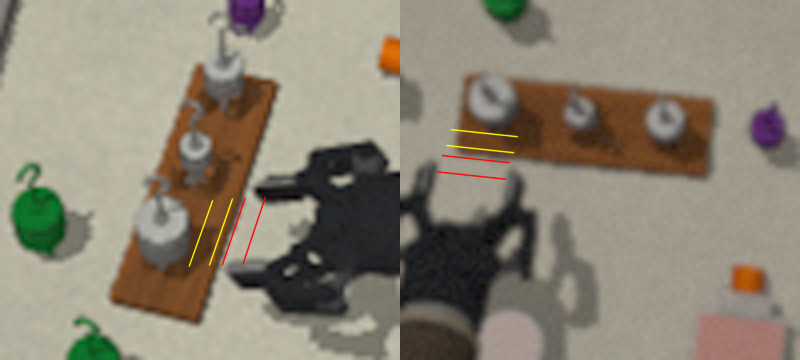

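Call:
step_arm([
  [66,[20,-4,-3],[-0.3,0.4,0]],
  [66,[20,0,0],[0,0,0]],
  [66,[10,0,0],[0,0,0]],
  [66,[0,0,0],[0,0,0]],
  [66,[0,0,0],[0,0,0]],
])

```text
time_s: 5.78
tool_pos: [669.6, 246.0, 58.6]
orientation: [0.688, -0.677, 0.207, 0.161]
contact_force: [0.2, 0.0, 0.7]
width: 66.3
```

```bash
python3 pg.py "685,244,54" "-4,30"; python3 look.py p6 "250,220,350,310,4" "240,165,340,255,4" 1
```

```text
[669.6 246.   58.6] [-0.9  0.7  0.2  2.3  2.2  0.8 -1.5] [0.2 0.  0.7] 66.3311415391081
100 (array([-65.3,  -3.6,  -0.8]), array([ 0.1,  0.1, -0.2]))
50 (array([-15.3,  -3.7,  -0.9]), array([ 0.1,  0.1, -0.2]))
0 (array([34.7, -3.9, -1. ]), array([ 0.1,  0.1, -0.2]))
[669.6 246.   58.6] [0.2 0.  0.7] 5.8833
```

View pics/p6.png

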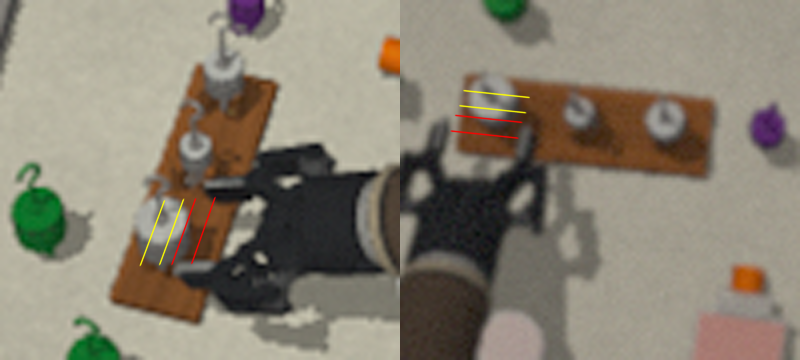

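Call:
step_arm([
  [66,[17,-2,-1],[0,0,0]],
  [66,[17,-2,0],[0,0,0]],
  [66,[2,0,0],[0,0,0]],
  [66,[0,0,0],[0,0,0]],
])

```text
time_s: 6.22
tool_pos: [699.8, 245.8, 45.1]
orientation: [0.688, -0.676, 0.205, 0.163]
contact_force: [-0.1, 0.8, -0.1]
width: 65.7
```

```bash
python3 pg.py "685,244,54" "-4,30"; python3 look.py p7 "250,220,350,310,4" "240,165,340,255,4" 1
```

```text
[699.8 245.8  45.1] [-0.9  0.7  0.2  2.2  2.3  0.8 -1.5] [-0.1  0.8 -0.1] 65.7270663260327
100 (array([-98.1,  -0. ,  -2.2]), array([ 0.2,  0.4, -0.2]))
50 (array([-48.1,  -0.2,  -2.5]), array([ 0.2,  0.4, -0.2]))
0 (array([ 1.9, -0.4, -2.9]), array([ 0.2,  0.4, -0.2]))
[699.8 245.8  45.1] [-0.1  0.8 -0.1] 6.3167
```

View pics/p7.png

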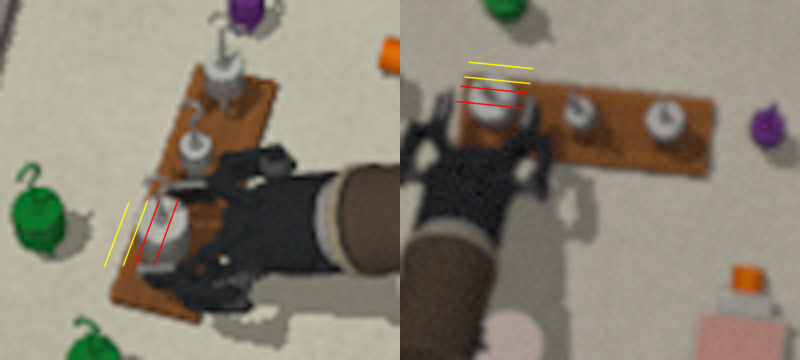

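Call:
step_arm([
  [66,[0,0,-3],[0,0,0]],
  [38,[0,0,0],[0,0,0]],
  [38,[0,0,0],[0,0,0]],
  [38,[0,0,0],[0,0,0]],
  [38,[0,0,0],[0,0,0]],
], grip_force=40)

```text
time_s: 6.73
tool_pos: [696.6, 243.8, 46.0]
orientation: [0.688, -0.676, 0.205, 0.164]
contact_force: [0.7, 0.6, -1.9]
width: 40.4
```

```bash
python3 look.py p8 "250,220,350,310,4" "240,165,340,255,4"
```

```text
[696.6 243.8  46. ] [ 0.7  0.6 -1.9] 6.8333
```

View pics/p8.png

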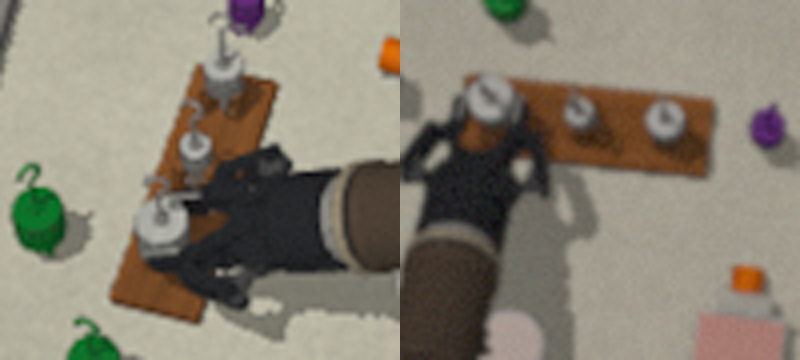

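Call:
step_arm([
  [38,[-5,-9,0],[0,0,0]],
  [38,[-10,-17,0],[0,0,0]],
  [38,[-15,-26,0],[0,0,0]],
  [38,[-15,-26,0],[0,0,0]],
  [38,[-15,-26,0],[0,0,0]],
  [38,[-15,-26,0],[0,0,0]],
  [38,[0,0,0],[0,0,0]],
  [38,[0,0,0],[0,0,0]],
])

```text
time_s: 7.5
tool_pos: [693.3, 243.9, 197.4]
orientation: [0.686, -0.675, 0.209, 0.172]
contact_force: [-1.4, -0.4, -4.1]
width: 40.4
```

```bash
python3 - <<'E'
from h import *
F=[];J=[]
for i in range(8):
    s=robot.sense();F.append(s["contact_force"]);J.append(s["joint_efforts"]);im=robot.get_image("side" if i%2 else "top")
    cv2.imwrite(f"pics/p9_{i%2}.png",im)
F=np.array(F);print(F);print(F.mean(0),s["tool_pos"],s["time_s"],s["width"],s["ft_torque"])
crop(cv2.imread("pics/p9_1.png"),250,180,390,310,4,"p9s")
crop(cv2.imread("pics/p9_0.png"),240,145,340,255,4,"p9t")
E
python3 - <<'E'
import cv2,numpy as np
a=cv2.imread("pics/p9s.png");b=cv2.imread("pics/p9t.png")
h=min(a.shape[0],b.shape[0]);cv2.imwrite("pics/p9.png",np.hstack([a[:h,:400],b[:h]]))
E
```

```text
[[-1.4 -0.4 -4.1]
 [ 0.7 -0.6 -1.6]
 [-0.8  0.7 -5. ]
 [-0.7 -0.  -3.3]
 [-0.5  0.1 -3. ]
 [-0.9 -0.3 -3.7]
 [ 0.1 -0.2 -2.7]
 [-0.1  0.3 -2.8]]
[-0.4 -0.1 -3.3] [693.4 243.1 194.4] 7.85 40.2862235046806 [0.1 1.5 0. ]
```

View pics/p9.png

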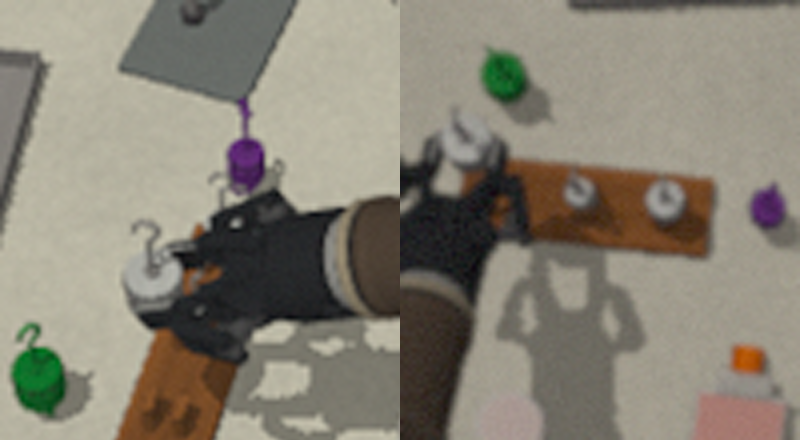

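```bash
cat > w.py <<'E'
from h import *
import sys
s,p,r=cur();print("p",p,"F",s["contact_force"],"tau",np.round(s["ft_torque"],3),"w",s["width"],"t",s["time_s"])
m=r.as_matrix();print("yaw",np.degrees(np.arctan2(m[1,0],m[0,0])),"pitch",np.degrees(np.arcsin(-m[2,0])),"roll z.z",np.degrees(np.arcsin(m[2,2])))
tgt=eval(sys.argv[1]);Rt=target(*eval(sys.argv[2]))
d,w=plan(tgt,Rt);print("shift",d,"turn",w)
E
python3 w.py "580,200,256" "-9.2,30"
```

```text
p [693.5 243.1 194.6] F [ 0.2 -0.  -2.6] tau [ 0.1  1.5 -0. ] w 40.43652898931276 t 7.9
yaw -3.332549240087779 pitch 31.38029097694533 roll z.z -0.24355058458806048
shift [-126.6    5.5  -49.6] turn [ 3.3  5.  -1.4]
```

Call:
step_arm([
  [38,[-15,0,-6],[0.5,1,-0.3]],
  [38,[-25,0,-10],[0.5,1,-0.3]],
  [38,[-30,1,-10],[0.5,1,-0.3]],
  [38,[-30,1,-12],[0.5,1,-0.3]],
  [38,[-25,1,-12],[0.5,1,-0.3]],
  [38,[0,0,0],[0,0,0]],
])

```text
time_s: 8.4
tool_pos: [576.1, 199.2, 252.8]
orientation: [0.687, -0.674, 0.241, 0.125]
contact_force: [1.7, -0.3, -3.4]
width: 40.1
```

```bash
python3 w.py "599,-163,262" "-9.2,30.2"
```

```text
p [576.1 199.2 252.8] F [ 1.7 -0.3 -3.4] tau [0.3 1.5 0.1] w 40.10303979567311 t 8.4
yaw -10.121719917171154 pitch 30.00875867477125 roll z.z -1.3489869715121716
shift [  70.1  -41.5 -353.8] turn [ 1.1 -0.8  0.2]
```

Call:
step_arm([
  [38,[3,-3,-20],[0.5,0,0]],
  [38,[5,-4,-33],[0.5,0,0]],
  [38,[6,-4,-36],[0,0,0]],
  [38,[6,-4,-36],[0,0,0]],
  [38,[6,-4,-36],[0,0,0]],
  [38,[6,-4,-36],[0,0,0]],
  [38,[6,-4,-30],[0,0,0]],
  [38,[0,0,-20],[0,0,0]],
])

```text
time_s: 9.07
tool_pos: [585.1, 2.9, 260.4]
orientation: [0.695, -0.667, 0.236, 0.126]
contact_force: [0.3, 0.5, -3.0]
width: 40.7
```

```bash
python3 w.py "595,-163,262" "-9.2,30.2"
```

```text
p [585.1   2.9 260.4] F [ 0.3  0.5 -3. ] tau [0.2 1.4 0. ] w 40.70307533913096 t 9.0667
yaw -9.301361039661723 pitch 29.762082789789257 roll z.z -0.11427379901179589
shift [  31.   -19.2 -162.2] turn [ 0.1 -0.1  0.4]
```

Call:
step_arm([
  [38,[5,-3,-30],[0,0,0]],
  [38,[6,-4,-33],[0,0,0]],
  [38,[6,-4,-33],[0,0,0]],
  [38,[6,-4,-30],[0,0,0]],
  [38,[3,-2,-20],[0,0,0]],
  [38,[0,0,0],[0,0,0]],
  [38,[0,0,0],[0,0,0]],
])

```text
time_s: 9.65
tool_pos: [591.1, -122.3, 258.7]
orientation: [0.695, -0.666, 0.24, 0.126]
contact_force: [0.5, 1.3, -3.5]
width: 40.5
```

```bash
python3 w.py "599,-163,262" "-9.2,30.2"; python3 look.py q1 "290,80,390,230,4" "340,150,440,250,4"
```

```text
p [ 591.1 -122.3  258.7] F [ 0.5  1.3 -3.5] tau [ 0.2  1.5 -0. ] w 40.46968164512071 t 9.65
yaw -9.672451105277965 pitch 30.08022990171238 roll z.z -0.20631364505921704
shift [ 11.  -10.  -38.8] turn [ 0.  -0.4  0.1]
[ 591.1 -122.3  258.7] [ 0.5  1.3 -3.5] 9.75
```

View pics/q1.png

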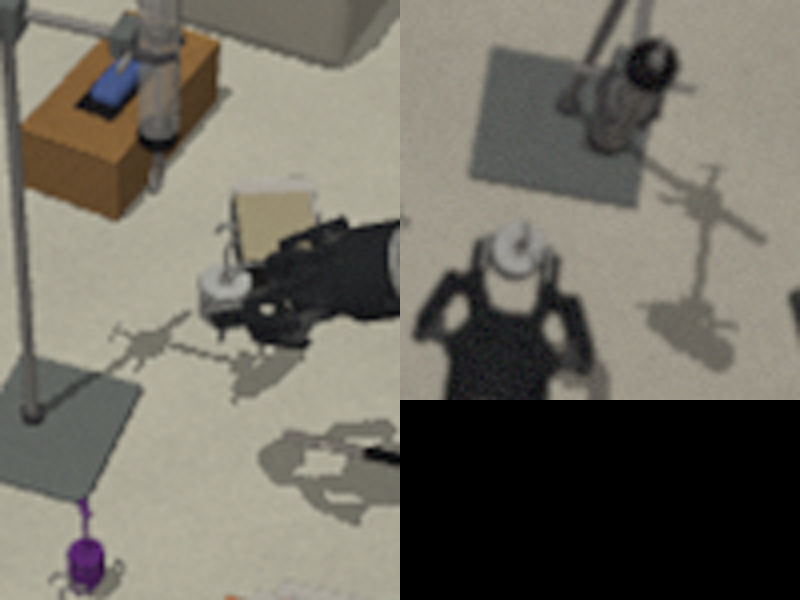

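```bash
cat > hk.py <<'E'
from ov import *
import sys
# overlay predicted canister in hand + eye
n=sys.argv[1];off=np.array(eval(sys.argv[2]));eye=np.array(eval(sys.argv[3]));dims=eval(sys.argv[4]);a=eval(sys.argv[5]);b=eval(sys.argv[6])
s,p,r=cur();m=r.as_matrix();yaw=np.arctan2(m[1,0],m[0,0])
S=robot.get_image("side");T=robot.get_image("top")
c=p+R.from_euler("z",yaw).apply(off)
print("p",p,"yaw",np.degrees(yaw),"pitch",np.degrees(np.arcsin(-m[2,0])),"F",s["contact_force"],"t",robot.sense()["time_s"]);print("centre",c,"bight",c+[0,0,dims[3]],"eye",eye[:3])
cp=(c[0],c[1],yaw+np.radians(off[3]) if len(off)>3 else yaw)
Lc=[(l,(0,255,255)) for l in canister(cp,c[2],*dims,0)]+[(eyeloop(cp,c[2]-dims[1]/2-27),(0,255,255))]
Le=[(eyeloop((eye[0],eye[1],np.radians(eye[3])),eye[2]),(0,0,255))]
o=[]
for nm,I,w in(("side",S,a),("top",T,b)):
    draw(nm,I,[],*w,"_a");o.append(cv2.imread("pics/_a.png"))
    draw(nm,I,Lc+Le,*w,"_a");o.append(cv2.imread("pics/_a.png"))
h=max(x.shape[0] for x in o);f=lambda I:cv2.copyMakeBorder(I,0,h-I.shape[0],0,0,0)
cv2.imwrite(f"pics/{n}.png",np.hstack([f(x) for x in o])[:600,:800])
cv2.imwrite(f"pics/{n}_S.png",S);cv2.imwrite(f"pics/{n}_T.png",T)
E
python3 - <<'E'
from h import *
o=R.from_euler("z",4,degrees=True).apply([-38.6,3.2,22.5]);print("off in yaw frame",o)
print(tri(np.array((225,284))/4+[289.5,79.5],np.array((515-400,250))/4+[339.5,149.5]))
E
python3 hk.py q2 "-38.7,0.5,22.5" "619.5,-167,340,-9.2" "21,36,76,0" "315,100,365,175,4" "355,160,405,235,4"
```

```text
off in yaw frame [-38.7   0.5  22.5]
(array([ 554.1, -112.5,  294.2]), [np.float64(0.8869267520271362), np.float64(0.886926752026929)])
p [ 591.4 -120.6  258.9] yaw -9.529933623790193 pitch 30.057301163140647 F [ 0.4  0.5 -2. ] t 9.85
centre [ 553.3 -113.7  281.4] bight [ 553.3 -113.7  281.4] eye [ 619.5 -167.   340. ]Traceback (most recent call last):
  File "hk.py", line 10, in <module>
    Lc=[(l,(0,255,255)) for l in canister(cp,c[2],*dims,0)]+[(eyeloop(cp,c[2]-dims[1]/2-27),(0,255,255))]
                                 ~~~~~~~~^^^^^^^^^^^^^^^^^
TypeError: canister() takes 6 positional arguments but 7 were given
```

```bash
sed -i 's/\*dims,0)/*dims)/; s/dims\[3\]/dims[2]/' hk.py
python3 hk.py q2 "-38.7,0.5,22.5" "619.5,-167,340,-9.2" "21,36,76,0" "315,85,365,185,4" "355,160,405,250,4"
```

```text
p [ 591.7 -119.2  259.3] yaw -9.390492086241924 pitch 30.01608521245204 F [-0.2  0.7 -3. ] t 9.95
centre [ 553.6 -112.4  281.8] bight [ 553.6 -112.4  357.8] eye [ 619.5 -167.   340. ]
```

View pics/q2.png

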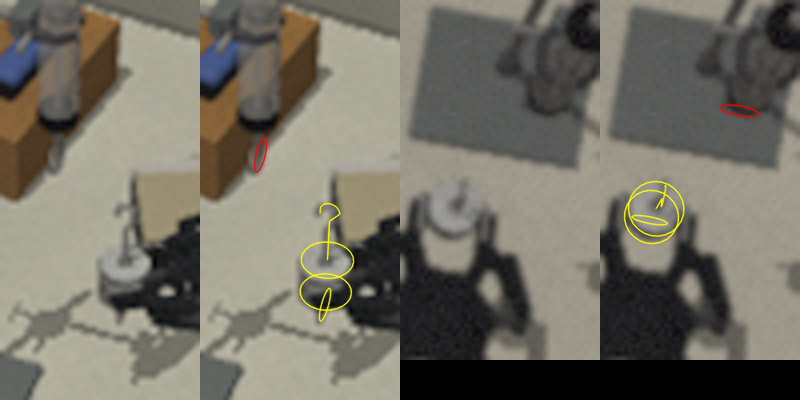

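```bash
python3 - <<'E'
from ov import *
S=np.mean([cv2.imread(f"pics/{n}_S.png").astype(float) for n in("q1","q2","p8","p7","p6")],0).astype(np.uint8)
T=np.mean([cv2.imread(f"pics/{n}_T.png").astype(float) for n in("q1","q2")],0).astype(np.uint8)
def E(x,y,z,yaw=-9.2):
    return [(eyeloop((x,y,np.radians(yaw)),z),(0,0,255)),([pose((x,y,0),(16.5*np.cos(t),16.5*np.sin(t),z+48)) for t in np.linspace(0,6.3,25)],(0,255,255)),([(x,y,z+26),(x,y,z+48)],(0,0,255))]
o=[]
for e in(None,(619.5,-167,340),(623,-167,340)):
    L=E(*e) if e else []
    draw("side",S,L,315,100,340,135,10,"_a");draw("top",T,L,375,170,400,195,10,"_b")
    o.append(np.vstack([cv2.imread("pics/_a.png"),cv2.imread("pics/_b.png")]))
cv2.imwrite("pics/e.png",np.hstack(o))
E
```

```text
(no output)
```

View pics/e.png

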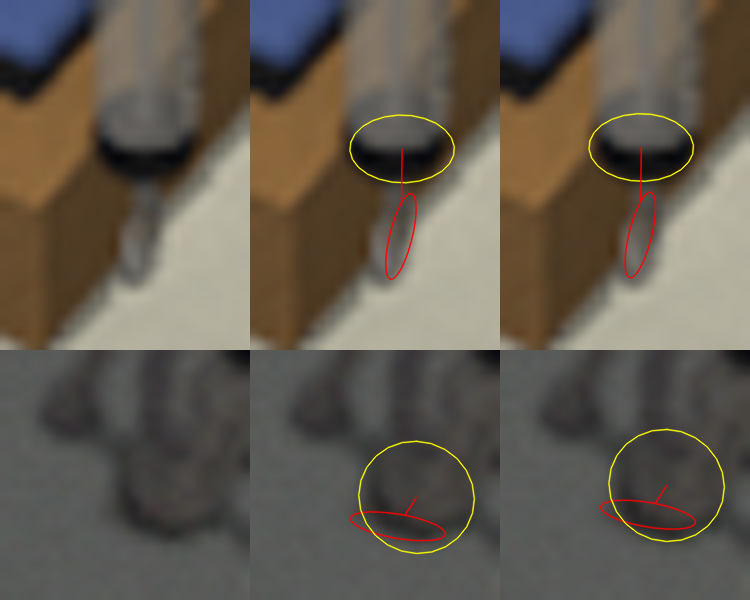

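```bash
python3 w.py "p+np.array([24.5,-49.4,-4])" "-9.2,30.1"
```

```text
p [ 591.8 -119.   259.5] F [-1.  -0.4 -3.2] tau [0.3 1.5 0. ] w 40.47475236047664 t 9.95
yaw -9.35605073624891 pitch 29.994895360475965 roll z.z -0.15987715665317703
shift [ 29.9 -12.5 -44.8] turn [ 0.1 -0.1  0.1]
```

Call:
step_arm([
  [38,[5,-2,-12],[0,0,0]],
  [38,[9,-4,-15],[0,0,0]],
  [38,[9,-4,-15],[0,0,0]],
  [38,[5,-2,-2],[0,0,0]],
  [38,[0,0,0],[0,0,0]],
  [38,[0,0,0],[0,0,0]],
])

```text
time_s: 10.45
tool_pos: [616.9, -160.7, 255.7]
orientation: [0.694, -0.668, 0.234, 0.132]
contact_force: [-0.6, -0.6, -2.5]
width: 39.9
```

```bash
python3 hk.py q3 "-38.7,0.5,22.5" "622.5,-169,338,-9.2" "21,36,76,0" "310,90,360,185,4" "355,160,405,250,4"; python3 w.py "p" "-9.2,30.1"
```

```text
p [ 616.9 -160.7  255.7] yaw -8.63668002231869 pitch 30.02545922581574 F [-0.6 -0.6 -2.5] t 10.55
centre [ 578.7 -154.4  278.2] bight [ 578.7 -154.4  354.2] eye [ 622.5 -169.   338. ]
p [ 616.7 -160.2  255.8] F [ 0.1  0.1 -3.2] tau [0.2 1.5 0. ] w 40.31041672188466 t 10.55
yaw -8.586831149898295 pitch 30.01795171643634 roll z.z -0.12156192890338764
shift [0. 0. 0.] turn [0.4 0.5 0.1]
```

View pics/q3.png

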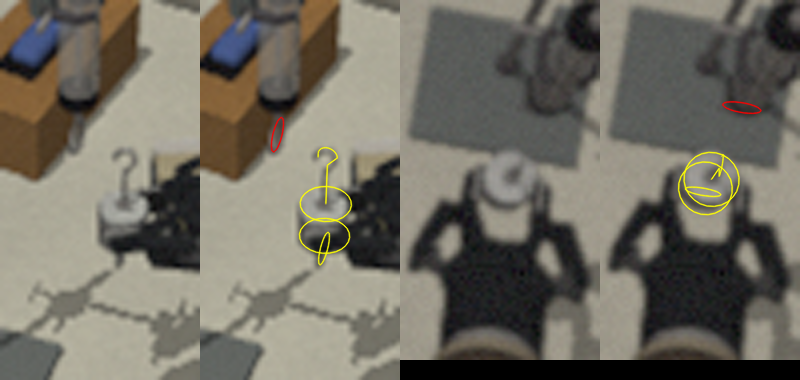

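Call:
step_arm([
  [38,[0,0,-6],[0.4,0.5,0]],
  [38,[4,-2,-4],[0,0,0]],
  [38,[8,-5,0],[0,0,0]],
  [38,[5,-3,0],[0,0,0]],
  [38,[0,0,0],[0,0,0]],
  [38,[0,0,0],[0,0,0]],
])

```text
time_s: 11.05
tool_pos: [635.4, -170.6, 256.2]
orientation: [0.696, -0.666, 0.236, 0.129]
contact_force: [-0.1, -1.3, -3.0]
width: 40.7
```

```bash
python3 hk.py q4 "-37,2,22.5" "622.5,-169,338,-9.2" "21,36,76,0" "310,100,350,170,5" "365,165,405,235,5"; python3 w.py "p" "-9.2,30.1"
```

```text
p [ 635.4 -170.6  256.2] yaw -9.007107257926833 pitch 30.000241439093713 F [-0.1 -1.3 -3. ] t 11.15
centre [ 599.2 -162.8  278.7] bight [ 599.2 -162.8  354.7] eye [ 622.5 -169.   338. ]
p [ 635.2 -170.5  256.2] F [-0.1 -0.7 -3.5] tau [0.2 1.4 0. ] w 40.524133784276565 t 11.15
yaw -9.00001995399639 pitch 30.00121956700672 roll z.z 0.048566248414782305
shift [0. 0. 0.] turn [0.  0.2 0.1]
```

View pics/q4.png

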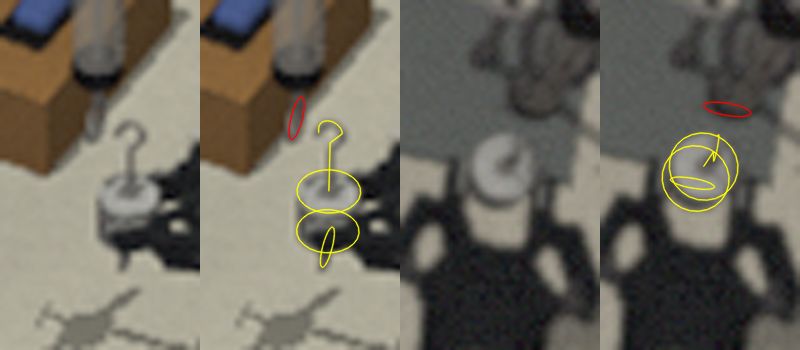

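Call:
step_arm([
  [38,[5,-3,-2],[0,0,0]],
  [38,[5,-3,0],[0,0,0]],
  [38,[5,-3,0],[0,0,0]],
  [38,[5,-3,0],[0,0,0]],
  [38,[0,0,0],[0,0,0]],
  [38,[0,0,0],[0,0,0]],
])

```text
time_s: 11.65
tool_pos: [659.2, -176.8, 255.3]
orientation: [0.695, -0.666, 0.237, 0.129]
contact_force: [-2.6, -0.2, -2.6]
width: 40.3
```

```bash
python3 hk.py q5 "-37,2,22.5" "622.5,-169,338,-9.2" "21,36,76,0" "310,100,350,170,5" "365,165,405,235,5"; python3 w.py "p" "-9.2,30.1"
```

```text
p [ 659.2 -176.8  255.3] yaw -9.033837947696743 pitch 30.14399833992899 F [-2.6 -0.2 -2.6] t 11.75
centre [ 623.  -169.   277.8] bight [ 623.  -169.   353.8] eye [ 622.5 -169.   338. ]
p [ 659.  -176.7  255.3] F [-1.3 -0.2 -4.6] tau [ 0.3  1.7 -0.1] w 40.00190485732621 t 11.75
yaw -9.030623180973093 pitch 30.14858925933987 roll z.z 0.05513279220735908
shift [0. 0. 0.] turn [ 0.   0.1 -0. ]
```

View pics/q5.png

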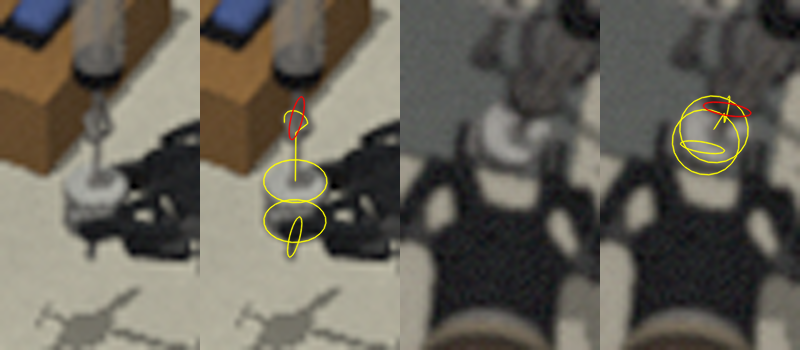

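```bash
cat > favg.py <<'E'
from h import *
import sys
n=int(sys.argv[1]);F=[];t=[];P=[];I={"side":[],"top":[]}
for i in range(n):
    s=robot.sense();F.append(s["contact_force"]);t.append(s["ft_torque"]);P.append(s["tool_pos"])
    k="side" if i%3 else "top";I[k].append(robot.get_image(k).astype(float))
F=np.array(F);t=np.array(t)
print("F",F.mean(0),"sem",F.std(0)/n**.5,"tau",np.round(t.mean(0),3),np.round(t.std(0)/n**.5,3),"p",np.mean(P,0),"w",s["width"],"t",robot.sense()["time_s"])
for k in I:
    if I[k]:cv2.imwrite(f"pics/avg_{k}.png",np.mean(I[k],0).astype(np.uint8))
if len(sys.argv)>3:
    crop(cv2.imread("pics/avg_side.png"),*eval(sys.argv[3]),sys.argv[2]+"a");crop(cv2.imread("pics/avg_top.png"),*eval(sys.argv[4]),sys.argv[2]+"b")
    a=cv2.imread(f"pics/{sys.argv[2]}a.png");b=cv2.imread(f"pics/{sys.argv[2]}b.png");h=max(a.shape[0],b.shape[0]);f=lambda I:cv2.copyMakeBorder(I,0,h-I.shape[0],0,0,0)
    cv2.imwrite(f"pics/{sys.argv[2]}.png",np.hstack([f(a),f(b)])[:600,:800])
E
python3 favg.py 6 f1 "315,105,345,145,14" "370,170,400,210,12"
```

```text
F [-1.  -0.6 -5. ] sem [0.1 0.1 0.2] tau [ 0.3  1.8 -0.1] [0. 0. 0.] p [ 658.9 -176.7  255.4] w 40.024846056153045 t 12.05
```

View pics/f1.png

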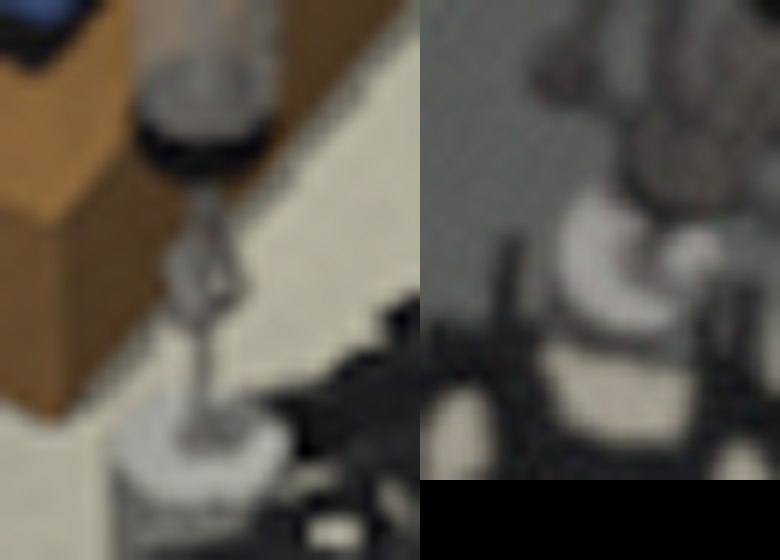

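Call:
step_arm([
  [38,[1,2,0],[0,0,0]],
  [38,[0.5,1,0],[0,0,0]],
  [38,[0,0,0],[0,0,0]],
])

```text
time_s: 12.3
tool_pos: [659.7, -176.4, 253.7]
orientation: [0.696, -0.666, 0.236, 0.128]
contact_force: [-0.1, -0.1, -2.9]
width: 40.4
```

```bash
python3 favg.py 6 f2 "315,105,345,145,14" "370,170,400,210,12"
```

```text
F [-0.2 -0.2 -3.7] sem [0.2 0.1 0.2] tau [0.2 1.6 0. ] [0. 0. 0.] p [ 659.6 -176.4  253.6] w 40.1216430568558 t 12.6
```

View pics/f2.png

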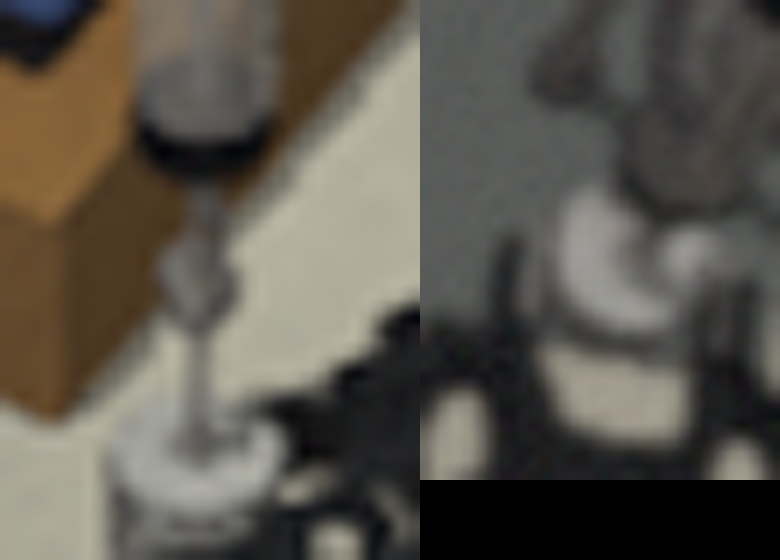

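Call:
step_arm([
  [38,[1.5,2.6,0],[0,0,0]],
  [38,[1.5,2.6,0],[0,0,0]],
  [38,[0,0,0],[0,0,0]],
  [38,[0,0,0],[0,0,0]],
])

```text
time_s: 12.93
tool_pos: [660.1, -176.3, 247.8]
orientation: [0.696, -0.666, 0.235, 0.128]
contact_force: [0.1, 0.5, -3.6]
width: 40.3
```

```bash
sed -i 's/precision=1/precision=2/' h.py; python3 favg.py 8; python3 w.py p "-9.2,30.1"
```

```text
F [ 0.08  0.35 -2.93] sem [0.16 0.24 0.19] tau [ 0.23  1.45 -0.  ] [0.01 0.01 0.01] p [ 660.05 -176.38  247.97] w 40.34486919172547 t 13.3333
p [ 660.05 -176.38  248.14] F [ 0.03 -0.22 -3.19] tau [ 0.23  1.46 -0.01] w 40.3533014087809 t 13.3333
yaw -8.960791387838178 pitch 29.838503575885753 roll z.z 0.07769309718773222
shift [0. 0. 0.] turn [0.03 0.21 0.26]
```

Call:
step_arm([
  [38,[1.5,2.6,0],[0,0,0]],
  [38,[1.5,2.6,0],[0,0,0]],
  [38,[0.7,1.2,0],[0,0,0]],
  [38,[0,0,0],[0,0,0]],
  [38,[0,0,0],[0,0,0]],
])

```text
time_s: 13.75
tool_pos: [660.3, -176.4, 240.3]
orientation: [0.696, -0.666, 0.235, 0.128]
contact_force: [-0.3, -0.0, -2.2]
width: 40.6
```

```bash
python3 favg.py 6 f3 "315,105,345,145,14" "370,170,400,210,12"; python3 w.py p "-9.2,30.1"
```

```text
F [-0.08  0.01 -2.45] sem [0.18 0.29 0.18] tau [ 0.21  1.38 -0.02] [0.01 0.01 0.01] p [ 660.32 -176.41  240.51] w 40.5934360758214 t 14.05
p [ 660.33 -176.43  240.68] F [ 0.31  1.45 -2.39] tau [ 0.21  1.34 -0.03] w 40.41565883790314 t 14.05
yaw -8.958671780152775 pitch 29.76791055963222 roll z.z 0.08234603152536278
shift [0. 0. 0.] turn [0.03 0.21 0.33]
```

View pics/f3.png

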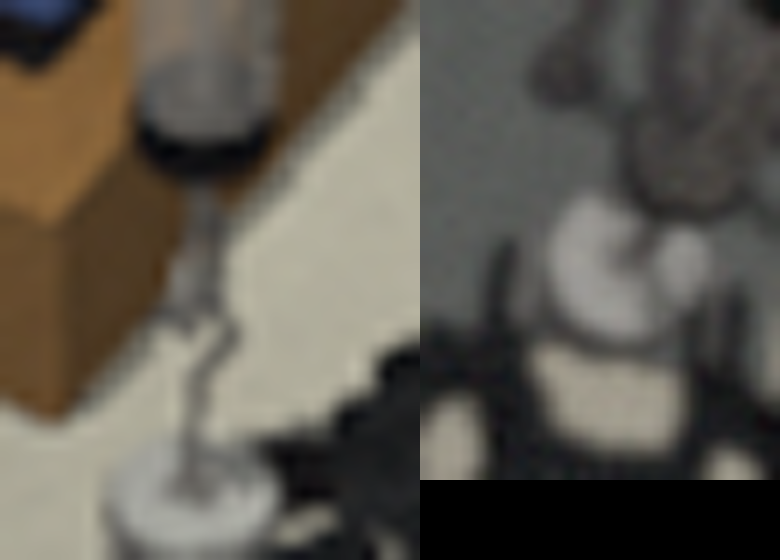

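Call:
step_arm([
  [38,[1.5,2.6,0],[0,0,0.3]],
  [38,[1.5,2.6,0],[0,0,0]],
  [38,[1.5,2.6,0],[0,0,0]],
  [38,[0,0,0],[0,0,0]],
  [38,[0,0,0],[0,0,0]],
])

```text
time_s: 14.47
tool_pos: [660.6, -176.5, 231.5]
orientation: [0.696, -0.666, 0.236, 0.129]
contact_force: [0.0, 0.3, -1.3]
width: 40.3
```

```bash
python3 favg.py 8; python3 w.py p "-9.2,30.1"
```

```text
F [-0.48  0.24 -1.59] sem [0.11 0.14 0.16] tau [0.17 1.27 0.  ] [0.01 0.01 0.01] p [ 660.59 -176.47  231.68] w 40.1393811770685 t 14.8667
p [ 660.59 -176.49  231.84] F [-1.02 -0.56 -2.17] tau [0.22 1.3  0.01] w 40.302878621916875 t 14.8667
yaw -8.953086987258425 pitch 29.997353356050034 roll z.z 0.09822048236752139
shift [0. 0. 0.] turn [0.01 0.21 0.1 ]
```

Call:
step_arm([
  [38,[1.5,2.6,0],[0,0,0]],
  [38,[1.5,2.6,0],[0,0,0]],
  [38,[1.5,2.6,0],[0,0,0]],
  [38,[0.7,1.2,0],[0,0,0]],
  [38,[0,0,0],[0,0,0]],
  [38,[0,0,0],[0,0,0]],
])

```text
time_s: 15.37
tool_pos: [661.1, -176.6, 221.1]
orientation: [0.696, -0.666, 0.235, 0.128]
contact_force: [-1.4, 0.4, -0.7]
width: 40.5
```

```bash
python3 favg.py 20 ; python3 w.py p "-9.2,30.1"
```

```text
F [-1.05 -0.03 -0.54] sem [0.12 0.12 0.1 ] tau [ 0.16  1.05 -0.  ] [0.01 0.01 0.01] p [ 661.07 -176.54  221.37] w 40.40437617489071 t 16.3667
p [ 661.05 -176.54  221.32] F [-0.44 -0.28 -0.83] tau [ 0.18  1.05 -0.02] w 40.415228954593346 t 16.3667
yaw -8.947105358716975 pitch 29.883339997575966 roll z.z 0.10493930733369718
shift [0. 0. 0.] turn [0.01 0.22 0.22]
```

Call:
step_arm([
  [38,[0.2,2.3,0],[0,0,0.2]],
  [38,[0.6,2.2,0],[0,0,0]],
  [38,[0,0,0],[0,0,0]],
  [38,[0,0,0],[0,0,0]],
])

```text
time_s: 16.7
tool_pos: [660.0, -176.3, 217.3]
orientation: [0.696, -0.666, 0.236, 0.129]
contact_force: [-0.2, 0.6, -0.0]
width: 40.4
```

```bash
python3 favg.py 24 f4 "310,105,345,165,10" "370,170,400,210,12"; python3 w.py p "-9.2,30.1"
```

```text
F [-0.14 -0.24 -0.23] sem [0.13 0.09 0.09] tau [ 0.14  0.96 -0.02] [0.01 0.01 0.01] p [ 659.85 -176.32  217.28] w 40.39855129579392 t 17.9
p [ 659.83 -176.29  217.24] F [-0.65 -0.04 -1.26] tau [ 0.12  0.96 -0.  ] w 40.46722197791814 t 17.9
yaw -8.9382084802771 pitch 30.03321403890987 roll z.z 0.11105982026280908
shift [0. 0. 0.] turn [0.   0.23 0.07]
```

View pics/f4.png

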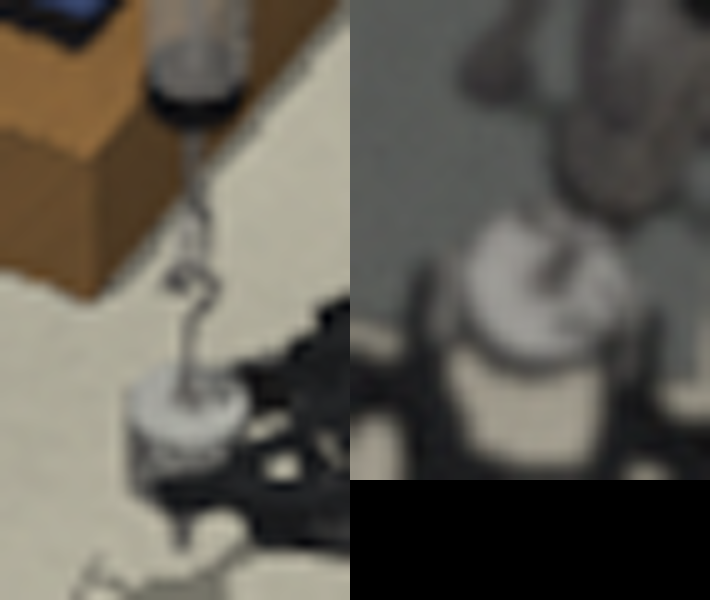

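Call:
step_arm([
  [38,[0.8,1.4,0],[0,0,0]],
  [38,[0,0,0],[0,0,0]],
  [38,[0,0,0],[0,0,0]],
])

```text
time_s: 18.15
tool_pos: [659.9, -176.3, 215.6]
orientation: [0.696, -0.666, 0.236, 0.129]
contact_force: [0.6, -1.1, -0.1]
width: 40.4
```

```bash
python3 favg.py 14; python3 w.py p "-9.2,30.1"
```

```text
F [-0.07 -0.07 -0.13] sem [0.12 0.16 0.15] tau [ 0.14  0.93 -0.03] [0.01 0.01 0.01] p [ 659.85 -176.32  215.66] w 40.2388620185989 t 18.85
p [ 659.88 -176.3   215.69] F [-0.14 -0.57  0.04] tau [0.16 0.92 0.01] w 40.60197270577435 t 18.85
yaw -8.937654664237643 pitch 30.013465180483166 roll z.z 0.11218497898461396
shift [0. 0. 0.] turn [0.   0.23 0.09]
```

Call:
step_arm([
  [44,[0,0,0],[0,0,0]],
  [48,[0,0,0],[0,0,0]],
  [56,[0,0,0],[0,0,0]],
  [66,[0,0,0],[0,0,0]],
  [66,[0,0,0],[0,0,0]],
  [66,[0,0,0],[0,0,0]],
])

```text
time_s: 19.35
tool_pos: [660.0, -176.1, 215.8]
orientation: [0.696, -0.666, 0.236, 0.129]
contact_force: [-0.1, 0.6, -0.5]
width: 66.0
```

```bash
python3 favg.py 12 f5 "310,105,345,165,10" "370,170,400,210,12"; python3 w.py p "-9.2,30.1"
```

```text
F [-0.    0.4  -0.25] sem [0.17 0.15 0.15] tau [ 0.14  0.9  -0.  ] [0.01 0.01 0.01] p [ 659.97 -176.14  215.83] w 66.09932585026786 t 19.95
p [ 659.96 -176.13  215.8 ] F [-0.12 -0.08 -0.54] tau [0.15 0.91 0.01] w 65.6443673000816 t 19.95
yaw -8.918252969348703 pitch 30.00050558558493 roll z.z 0.10962130495534601
shift [0. 0. 0.] turn [0.01 0.24 0.1 ]
```

View pics/f5.png

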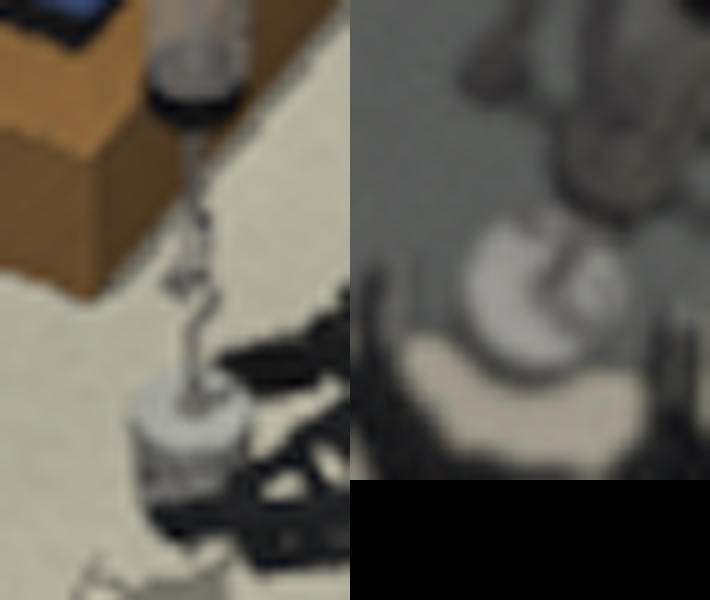

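Call:
step_arm([
  [66,[-9,5,0],[0,0,0]],
  [66,[-17,10,0],[0,0,0]],
  [66,[-26,15,0],[0,0,0]],
  [66,[-30,15,10],[0,0,0]],
  [66,[-20,-5,30],[0,0,0]],
  [66,[-5,-10,36],[0,0,0]],
  [66,[0,0,36],[0,0,0]],
  [66,[0,0,36],[0,0,0]],
])

```text
time_s: 20.62
tool_pos: [599.7, -79.6, 228.2]
orientation: [0.698, -0.662, 0.247, 0.12]
contact_force: [1.3, 0.1, 0.4]
width: 66.2
```

```bash
cat > pl2.py <<'E'
from h import *
# mid canister grasp: real centre (646.4,91.5,65.5); real->rep offset
c=np.array([646.4,91.5,65.5]);off=np.array([-37.5,1,22.5])
Rz=R.from_euler("z",-4,degrees=True);tcp=c-Rz.apply(off);Rt=target(-4,30);x=Rt.as_matrix()[:,0]
print("tcp goal",tcp)
s,p,r=cur();print(p,s["time_s"],s["joint_positions"])
for d in(120,60,30,0):print(d,*plan(tcp-d*x,Rt))
E
python3 pl2.py
```

```text
tcp goal [683.74  87.89  43.  ]
[599.75 -79.62 228.23] 20.6167 [ 0.07  0.1  -0.19  2.53  2.63  0.57 -1.27]
120 [ 18.52 134.69 167.7 ] [-3.5  -5.7  -0.19]
60 [ 78.22 134.68 173.66] [-3.5  -5.7  -0.19]
30 [108.08 134.67 176.64] [-3.5  -5.7  -0.19]
0 [137.93 134.66 179.62] [-3.5  -5.7  -0.19]
```

Call:
step_arm([
  [66,[8,-2,25],[-0.6,-1,0]],
  [66,[6,0,32],[-0.6,-1,0]],
  [66,[4,3,36],[-0.6,-1,0]],
  [66,[4,10,34],[-0.6,-1,0]],
  [66,[4,15,30],[-0.6,-1,0]],
  [66,[0,20,10],[-0.6,-1,0]],
  [66,[0,20,0],[0,0,0]],
  [66,[0,0,0],[0,0,0]],
])

```text
time_s: 21.28
tool_pos: [609.7, 94.7, 160.4]
orientation: [0.688, -0.678, 0.202, 0.162]
contact_force: [-0.5, -0.1, -0.5]
width: 65.6
```

```bash
python3 pl2.py; python3 look.py r1 "260,200,360,310,4" "260,155,360,255,4" 1
```

```text
tcp goal [683.74  87.89  43.  ]
[609.72  94.73 160.38] 21.2833 [-0.23  0.36 -0.37  2.52  2.33  0.91 -1.23]
120 [ 2.81 64.51 -1.33] [0.32 0.52 0.2 ]
60 [62.81 64.72 -1.87] [0.32 0.52 0.2 ]
30 [92.81 64.83 -2.14] [0.32 0.52 0.2 ]
0 [122.8   64.94  -2.42] [0.32 0.52 0.2 ]
[609.72  94.73 160.38] [-0.5  -0.06 -0.45] 21.3833
```

View pics/r1.png

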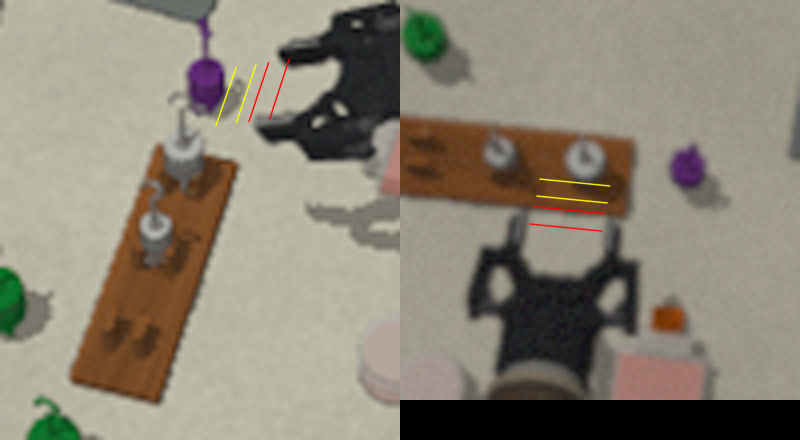

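Call:
step_arm([
  [60,[15,10,0],[0,0.5,0]],
  [60,[12,18,-1],[0,0,0]],
  [60,[10,18,0],[0,0,0]],
  [60,[10,14,0],[0,0,0]],
  [60,[10,3,0],[0,0,0]],
  [60,[0,0,0],[0,0,0]],
  [60,[0,0,0],[0,0,0]],
])

```text
time_s: 21.97
tool_pos: [639.8, 83.6, 90.6]
orientation: [0.69, -0.679, 0.203, 0.145]
contact_force: [-1.2, 0.6, 0.4]
width: 59.8
```

```bash
python3 pl2.py; python3 look.py r2 "260,200,360,310,4" "260,155,360,255,4" 1
```

```text
tcp goal [683.74  87.89  43.  ]
[639.83  83.61  90.6 ] 21.9667 [-0.21  0.61 -0.34  2.48  2.47  1.13 -1.34]
120 [-59.1   17.95   6.52] [-0.09 -0.76  1.49]
60 [ 0.88 19.51  7.31] [-0.09 -0.76  1.49]
30 [30.86 20.29  7.71] [-0.09 -0.76  1.49]
0 [60.85 21.07  8.11] [-0.09 -0.76  1.49]
[639.83  83.61  90.6 ] [-1.16  0.58  0.38] 22.0667
```

View pics/r2.png

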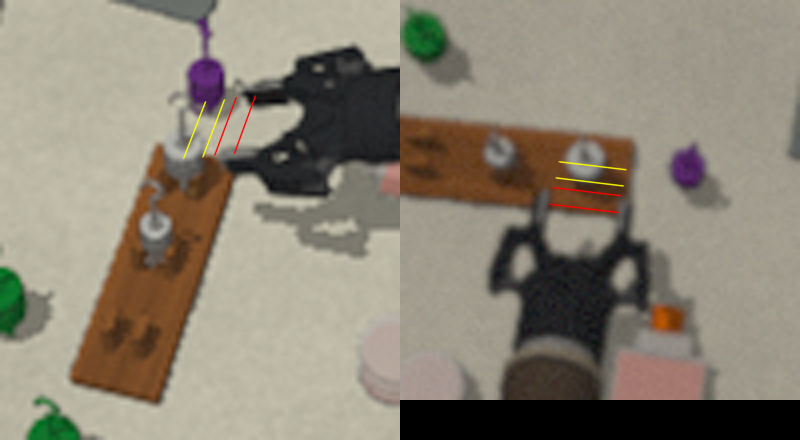

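Call:
step_arm([
  [60,[0,10,5],[0,-0.4,0.8]],
  [60,[0,9,3],[0,-0.3,0.7]],
  [60,[8,1,0],[0,0,0]],
  [60,[8,0,0],[0,0,0]],
  [60,[0,0,0],[0,0,0]],
  [60,[0,0,0],[0,0,0]],
])

```text
time_s: 22.57
tool_pos: [646.2, 93.4, 67.9]
orientation: [0.691, -0.675, 0.205, 0.158]
contact_force: [-0.0, -0.0, 0.1]
width: 59.6
```

```bash
python3 pl2.py; python3 look.py r3 "260,200,360,310,4" "260,155,360,255,4" 1
```

```text
tcp goal [683.74  87.89  43.  ]
[646.24  93.43  67.89] 22.5667 [-0.21  0.66 -0.34  2.46  2.5   1.13 -1.35]
120 [-74.84   2.37  -2.71] [-0.16  0.16  0.22]
60 [-14.84   2.6   -2.88] [-0.16  0.16  0.22]
30 [15.15  2.71 -2.96] [-0.16  0.16  0.22]
0 [45.15  2.82 -3.05] [-0.16  0.16  0.22]
[646.24  93.43  67.89] [-0.02 -0.02  0.09] 22.6667
```

View pics/r3.png

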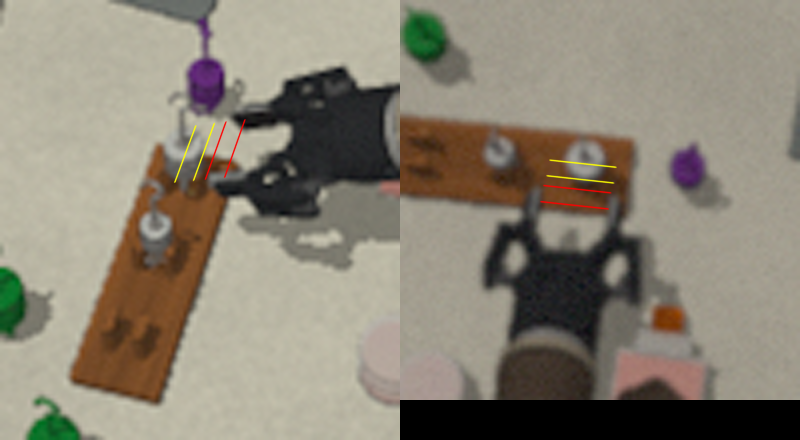

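Call:
step_arm([
  [60,[10,1,-3],[0,0,0]],
  [60,[14,1,-2],[0,0,0]],
  [60,[12,0,0],[0,0,0]],
  [60,[6,0,0],[0,0,0]],
  [60,[0,0,0],[0,0,0]],
  [60,[0,0,0],[0,0,0]],
])

```text
time_s: 23.17
tool_pos: [684.2, 84.7, 43.5]
orientation: [0.69, -0.676, 0.205, 0.158]
contact_force: [-0.5, -0.1, -0.4]
width: 60.0
```

```bash
python3 pl2.py; python3 look.py r4 "260,200,360,310,4" "260,155,360,255,4"
```

```text
tcp goal [683.74  87.89  43.  ]
[684.21  84.74  43.48] 23.1667 [-0.17  0.73 -0.31  2.38  2.57  1.11 -1.34]
120 [-120.35    0.26    3.39] [-0.14  0.14  0.24]
60 [-60.35   0.51   3.25] [-0.14  0.14  0.24]
30 [-30.35   0.64   3.18] [-0.14  0.14  0.24]
0 [-0.35  0.77  3.1 ] [-0.14  0.14  0.24]
[684.21  84.74  43.48] [-0.52 -0.06 -0.41] 23.2667
```

View pics/r4.png

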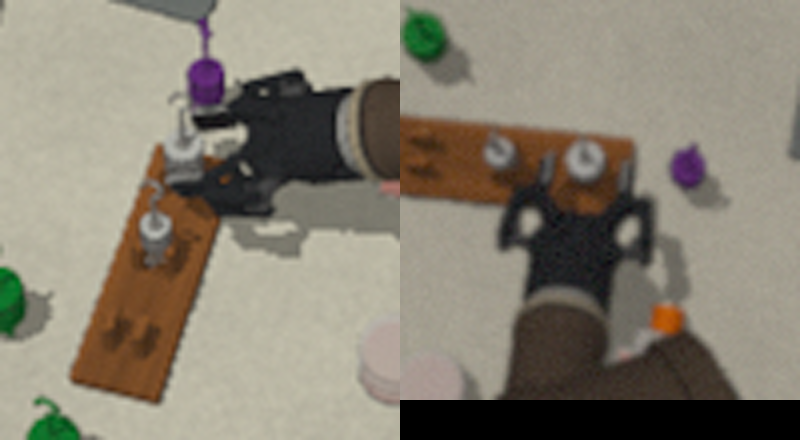

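Call:
step_arm([
  [30,[0,0,0],[0,0,0]],
  [30,[0,0,0],[0,0,0]],
  [30,[0,0,0],[0,0,0]],
  [30,[0,0,0],[0,0,0]],
  [30,[0,0,0],[0,0,0]],
], grip_force=40)

```text
time_s: 23.68
tool_pos: [682.5, 86.0, 44.2]
orientation: [0.69, -0.676, 0.204, 0.159]
contact_force: [0.6, 0.0, -1.3]
width: 32.2
```

```bash
python3 pl2.py; python3 look.py r5 "260,200,360,310,4" "260,155,360,255,4"
```

```text
tcp goal [683.74  87.89  43.  ]
[682.54  85.97  44.25] 23.6833 [-0.17  0.73 -0.31  2.38  2.57  1.11 -1.34]
120 [-118.44    0.15    2.53] [-0.07  0.26  0.2 ]
60 [-58.44   0.35   2.26] [-0.07  0.26  0.2 ]
30 [-28.44   0.45   2.12] [-0.07  0.26  0.2 ]
0 [1.56 0.56 1.99] [-0.07  0.26  0.2 ]
[682.54  85.97  44.25] [ 0.62  0.01 -1.34] 23.7833
```

View pics/r5.png

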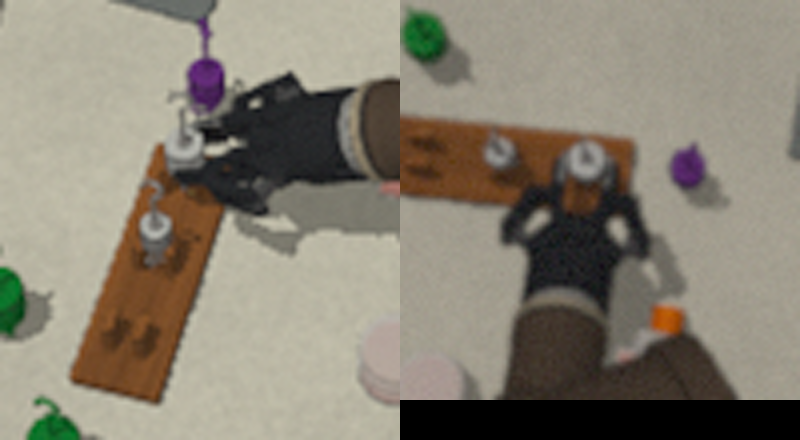

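Call:
step_arm([
  [30,[-5,-9,0],[0,0,0]],
  [30,[-10,-17,0],[0,0,0]],
  [30,[-13,-23,0],[0,0,0]],
  [30,[-13,-23,0],[0,0,0]],
  [30,[-8,-15,0],[0,0,0]],
  [30,[0,0,0],[0,0,0]],
])

```text
time_s: 24.28
tool_pos: [679.6, 85.5, 140.8]
orientation: [0.688, -0.675, 0.209, 0.165]
contact_force: [-0.0, 0.9, -1.4]
width: 32.0
```

```bash
python3 favg.py 6; python3 w.py "645,0,150" "-8,30.1"; python3 -c "
from h import *
print(robot.sense()['joint_positions'])"
```

```text
F [ 0.04 -0.15 -2.59] sem [0.11 0.27 0.25] tau [0.08 1.38 0.01] [0.02 0.01 0.01] p [678.66  85.29 137.42] w 31.80360316466996 t 24.5833
p [678.07  85.13 134.97] F [ 0.17  0.25 -2.78] tau [ 0.17  1.37 -0.01] w 31.905841984988776 t 24.5833
yaw -3.7339842420215166 pitch 31.029301479246286 roll z.z -0.01109319105203386
shift [-31.28   1.29 -87.1 ] turn [ 2.18  3.67 -0.93]
[-0.17  0.46 -0.31  2.38  2.44  0.84 -1.21]
```

```bash
python3 w.py "650,80,205" "-5,30.1"
```

```text
p [678.07  85.13 134.97] F [ 0.17  0.25 -2.78] tau [ 0.17  1.37 -0.01] w 31.905841984988776 t 24.5833
yaw -3.7339842420215166 pitch 31.029301479246286 roll z.z -0.01109319105203386
shift [-59.82 -45.74  -6.95] turn [ 0.66  1.09 -0.93]
```

Call:
step_arm([
  [30,[-10,-17,0],[0.2,0.3,-0.3]],
  [30,[-15,-26,0],[0.2,0.3,-0.3]],
  [30,[-15,-22,-3],[0.2,0.3,-0.3]],
  [30,[-10,-5,-10],[0.3,0.5,0]],
  [30,[0,0,0],[0,0,0]],
])

```text
time_s: 25.0
tool_pos: [667.1, 72.1, 211.5]
orientation: [0.688, -0.673, 0.222, 0.157]
contact_force: [-0.2, -0.6, -3.1]
width: 31.5
```

```bash
python3 w.py "645,-60,190" "-9.2,30.1"; python3 -c "
from h import *
print(robot.sense()['joint_positions'])"
```

```text
p [667.09  72.11 211.51] F [-0.17 -0.64 -3.09] tau [ 0.11  1.41 -0.  ] w 31.479057085616816 t 25.0
yaw -5.542515299455578 pitch 31.11961192248479 roll z.z -0.2059158824048359
shift [   3.22   23.74 -133.53] turn [ 2.1   3.15 -1.01]
[-0.19  0.25 -0.27  2.37  2.24  0.66 -1.03]
```

Call:
step_arm([
  [30,[0,0,-22],[0.5,0.8,-0.2]],
  [30,[0,0,-33],[0.5,0.8,-0.2]],
  [30,[-3,3,-36],[0.5,0.8,-0.2]],
  [30,[-3,8,-33],[0.5,0.8,-0.2]],
  [30,[0,8,-10],[0,0,0]],
  [30,[0,0,0],[0,0,0]],
])

```text
time_s: 25.5
tool_pos: [634.6, -58.0, 189.3]
orientation: [0.694, -0.665, 0.24, 0.135]
contact_force: [0.1, 0.3, -2.9]
width: 32.1
```

```bash
python3 w.py "637,-110,115" "-9.2,30.1"; python3 -c "
from h import *
print(robot.sense()['joint_positions'])"; python3 hk.py r6 "-36.3,1.5,21.3" "623.5,-168.5,193.3,-9.2" "17,30,81,0" "300,110,350,210,4" "360,160,410,250,4"
```

```text
p [634.55 -58.05 189.29] F [ 0.07  0.28 -2.91] tau [0.12 1.37 0.05] w 32.14383927045433 t 25.5
yaw -8.830091890973362 pitch 30.891635731131924 roll z.z -0.015035152685543498
shift [ 47.06  58.43 -50.94] turn [ 0.21  0.32 -0.79]
[ 0.07  0.25 -0.23  2.49  2.67  0.67 -1.3 ]
p [634.55 -58.05 189.29] yaw -8.830091890973362 pitch 30.891635731131924 F [ 0.07  0.28 -2.91] t 25.6
centre [598.91 -50.99 210.59] bight [598.91 -50.99 291.59] eye [ 623.5 -168.5  193.3]
```

View pics/r6.png

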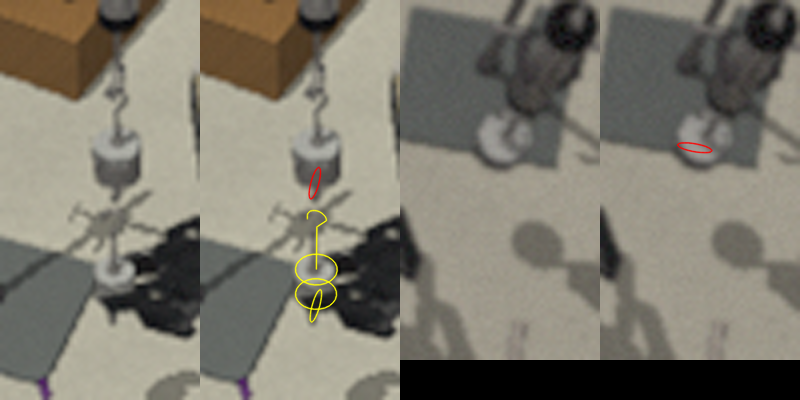

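```bash
python3 w.py "631,-120,108" "-9.2,30.1"; 
```

```text
p [636.21 -55.81 190.93] F [-1.32  0.35 -1.84] tau [0.22 1.34 0.03] w 31.98675786774144 t 25.6
yaw -8.695209100500081 pitch 30.768345346228084 roll z.z 0.0031624055946786124
shift [ 46.34  68.93 -64.24] turn [ 0.25  0.44 -0.67]
```

Call:
step_arm([
  [30,[8,12,-12],[0.1,0.2,-0.3]],
  [30,[12,18,-16],[0.1,0.2,-0.3]],
  [30,[12,18,-16],[0,0,0]],
  [30,[10,14,-14],[0,0,0]],
  [30,[0,0,0],[0,0,0]],
  [30,[0,0,0],[0,0,0]],
])

```text
time_s: 26.1
tool_pos: [641.0, -103.6, 115.1]
orientation: [0.696, -0.667, 0.23, 0.132]
contact_force: [-0.3, 0.2, -1.6]
width: 32.4
```

```bash
python3 w.py "631.5,-171,106" "-9.2,30.1"; python3 -c "
from h import *
print(robot.sense()['joint_positions'])"; python3 hk.py r7 "-36.3,1.5,21.3" "623.5,-168.5,193.3,-9.2" "17,30,81,0" "300,130,350,230,4" "360,160,410,250,4"
```

```text
p [ 641.03 -103.59  115.12] F [-0.25  0.21 -1.58] tau [ 0.23  1.32 -0.02] w 32.38841878634509 t 26.1
yaw -8.083184337212035 pitch 29.748418798887933 roll z.z 0.29213678254869196
shift [  4.56   7.5  -68.12] turn [0.22 0.97 0.35]
[ 0.22  0.5  -0.22  2.51  2.95  0.92 -1.42]
p [ 641.03 -103.59  115.12] yaw -8.083184337212035 pitch 29.748418798887933 F [-0.25  0.21 -1.58] t 26.2
centre [605.31 -97.   136.42] bight [605.31 -97.   217.42] eye [ 623.5 -168.5  193.3]
```

View pics/r7.png

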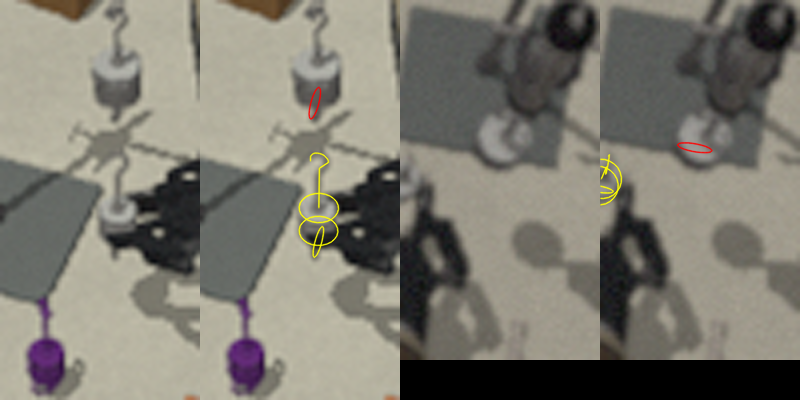

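Call:
step_arm([
  [30,[1,2,-16],[0.1,0.4,0.1]],
  [30,[1,2,-20],[0.1,0.3,0.1]],
  [30,[1,2,-18],[0,0.3,0.1]],
  [30,[0,1,-8],[0,0,0]],
  [30,[0,0,0],[0,0,0]],
  [30,[0,0,0],[0,0,0]],
])

```text
time_s: 26.7
tool_pos: [637.8, -156.5, 118.8]
orientation: [0.695, -0.67, 0.228, 0.127]
contact_force: [0.2, 0.8, -2.5]
width: 32.1
```

```bash
python3 w.py "631.5,-171,106" "-9.2,30.1"; python3 -c "
from h import *
print(robot.sense()['joint_positions'])"; python3 hk.py r8 "-36.3,1.5,21.3" "623.5,-168.5,193.3,-9.2" "17,30,81,0" "300,130,350,230,4" "360,160,410,250,4"
```

```text
p [ 637.8  -156.5   118.79] F [ 0.2   0.85 -2.54] tau [0.21 1.39 0.01] w 32.12229373295294 t 26.7
yaw -8.449982078441183 pitch 29.13253073905331 roll z.z -0.11880597679692992
shift [  2.64  13.21 -15.24] turn [0.51 0.65 0.97]
[ 0.35  0.5  -0.19  2.49  3.13  0.9  -1.46]
p [ 637.8  -156.5   118.79] yaw -8.449982078441183 pitch 29.13253073905331 F [ 0.2   0.85 -2.54] t 26.8
centre [ 602.12 -149.68  140.09] bight [ 602.12 -149.68  221.09] eye [ 623.5 -168.5  193.3]
```

View pics/r8.png

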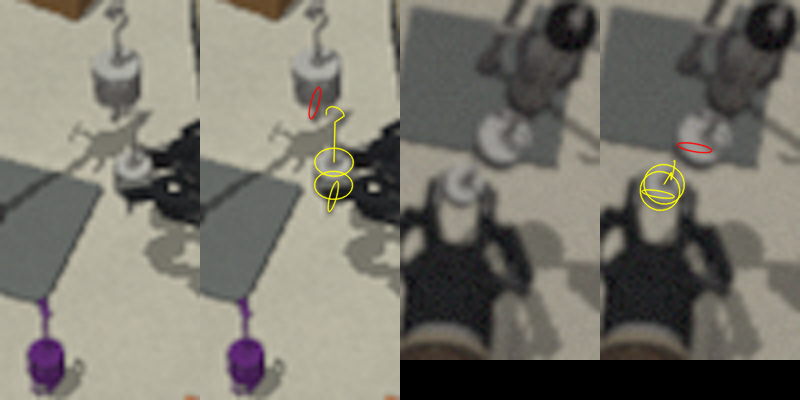

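Call:
step_arm([
  [30,[-3,6,0],[0.2,0.3,0.5]],
  [30,[1,5,-5],[0.2,0.3,0.4]],
  [30,[0,2,-7],[0,0,0]],
  [30,[0,0,-3],[0,0,0]],
  [30,[0,0,0],[0,0,0]],
  [30,[0,0,0],[0,0,0]],
])

```text
time_s: 27.3
tool_pos: [627.3, -166.4, 107.9]
orientation: [0.695, -0.667, 0.235, 0.131]
contact_force: [-0.4, 0.8, -1.3]
width: 32.1
```

```bash
python3 w.py "631.5,-171,106" "-9.2,30.1"; python3 hk.py r9 "-36.3,1.5,21.3" "623.5,-168.5,193.3,-9.2" "17,30,81,0" "310,140,350,200,5" "365,175,405,235,5"; python3 favg.py 6 r9z "310,145,350,185,12" "370,170,400,210,10"
```

```text
p [ 627.28 -166.45  107.86] F [-0.43  0.81 -1.3 ] tau [0.12 1.41 0.  ] w 32.0982551232534 t 27.3
yaw -8.79829138482093 pitch 30.111118371135362 roll z.z -0.011734141662203443
shift [ 5.14 -0.83 -3.86] turn [ 0.22  0.35 -0.01]
p [ 627.28 -166.45  107.86] yaw -8.79829138482093 pitch 30.111118371135362 F [-0.43  0.81 -1.3 ] t 27.4
centre [ 591.64 -159.41  129.16] bight [ 591.64 -159.41  210.16] eye [ 623.5 -168.5  193.3]
F [ 0.04  0.23 -2.6 ] sem [0.11 0.05 0.17] tau [0.2  1.36 0.01] [0.01 0.01 0.01] p [ 627.49 -166.02  108.12] w 32.04015736596926 t 27.7
```

View pics/r9.png

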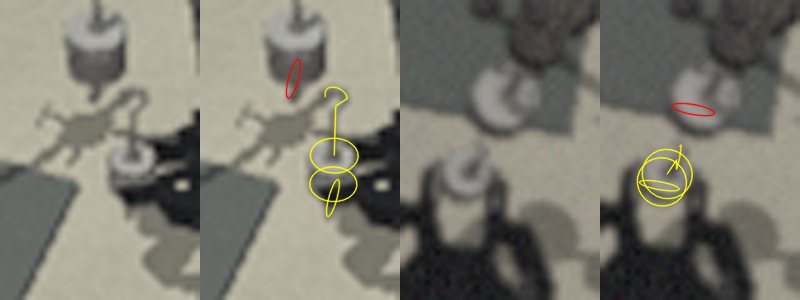

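View pics/r9z.png

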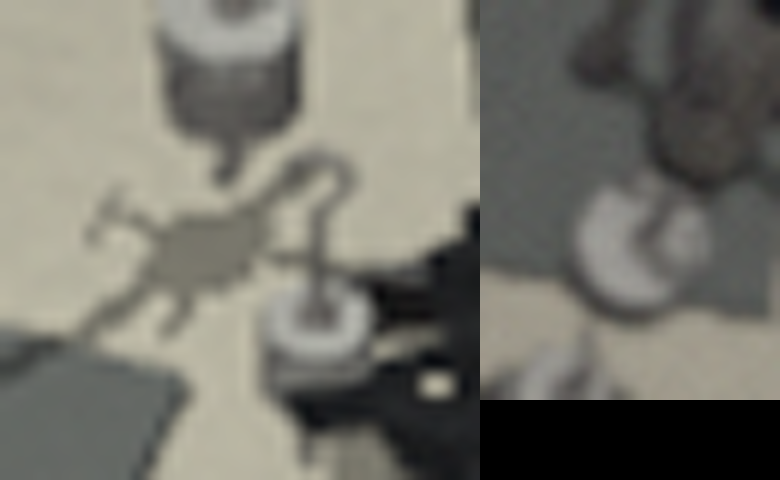

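```bash
python3 - <<'E'
from h import *
L,e=tri(np.array([329,146.6])-.5,np.array([386,194.4])-.5)
M,e2=tri(np.array([336.4,171.4])-.5,np.array([378.4,209.4])-.5)
print(L,e,M,e2);d=L-M;print("d",d);a=np.radians(-9.2)
print("stand x,y,z",d[0]*np.cos(a)+d[1]*np.sin(a),-d[0]*np.sin(a)+d[1]*np.cos(a),d[2])
m=np.array([591.64,-159.41,129.16+15]);l=np.array([623.5,-168.5,238.3+18]);d=l-m
print("model",d[0]*np.cos(a)+d[1]*np.sin(a),-d[0]*np.sin(a)+d[1]*np.cos(a),d[2])
E
```

```text
[ 622.7  -170.75  246.49] [np.float64(0.13702980559145927), np.float64(0.13702980559157732)] [ 593.07 -159.93  141.31] [np.float64(0.12171714529032718), np.float64(0.12171714529046201)]
d [ 29.64 -10.82 105.18]
stand x,y,z 30.983750355415378 -5.939995310946863 105.17664666356364
model 32.90348140134419 -3.8792540096516026 112.14000000000001
```

Call:
step_arm([
  [30,[2,-1,-5],[0.2,0.3,0]],
  [30,[4,-2,-1],[0,0,0]],
  [30,[4,-3,0],[0,0,0]],
  [30,[0,0,0],[0,0,0]],
  [30,[0,0,0],[0,0,0]],
])

```text
time_s: 28.12
tool_pos: [639.7, -174.5, 108.7]
orientation: [0.695, -0.666, 0.237, 0.128]
contact_force: [-0.0, 0.3, -2.4]
width: 32.0
```

```bash
python3 hk.py s1 "-36.3,1.5,21.3" "623.5,-168.5,193.3,-9.2" "17,30,81,0" "310,140,350,200,5" "365,175,405,235,5"; python3 w.py p "-9.2,30.1"; python3 favg.py 6 s1z "310,145,350,185,12" "370,170,400,210,10"
```

```text
p [ 639.69 -174.55  108.65] yaw -9.13864300898077 pitch 30.048434793716783 F [-0.    0.33 -2.44] t 28.2167
centre [ 604.08 -167.3   129.95] bight [ 604.08 -167.3   210.95] eye [ 623.5 -168.5  193.3]
p [ 639.53 -174.44  108.68] F [-0.02  0.06 -1.75] tau [ 0.23  1.35 -0.04] w 32.172598362322084 t 28.2167
yaw -9.131790903242974 pitch 30.046087344171866 roll z.z 0.01054793189635336
shift [0. 0. 0.] turn [0.02 0.06 0.05]
F [-0.51  0.21 -2.53] sem [0.21 0.18 0.25] tau [ 0.21  1.36 -0.02] [0.01 0.02 0.01] p [ 639.26 -174.31  108.52] w 32.40685473359689 t 28.5167
```

View pics/s1z.png

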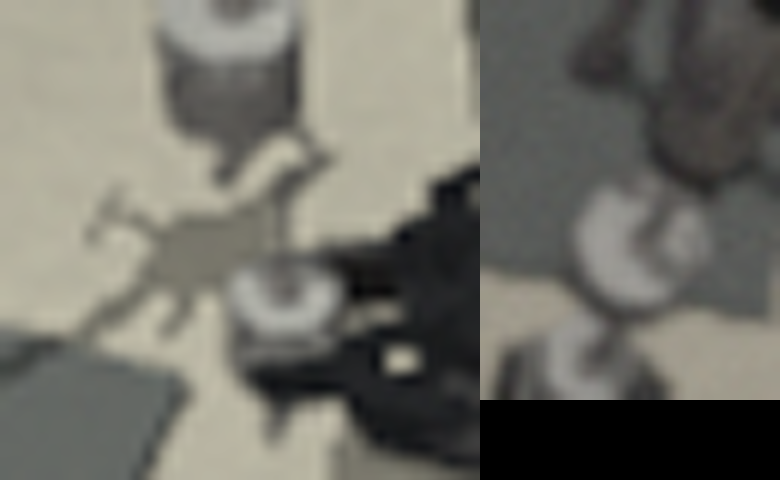

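View pics/s1.png

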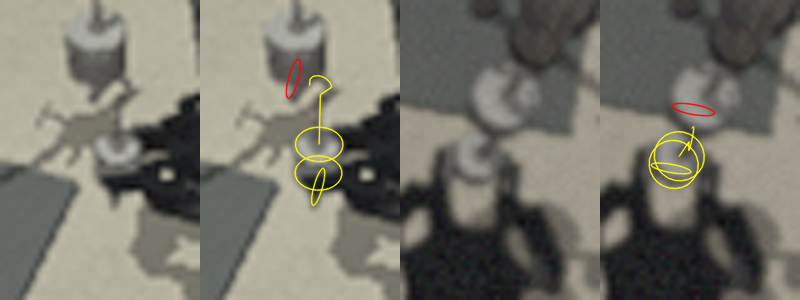

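```bash
python3 - <<'E'
from h import *
a=np.radians(-9.2)
for Lz,Mz in(((95,33,105,97),(118,148,76,153)),):
    L,_=tri(np.array([310+Lz[0]/5,140+Lz[1]/5])-.5,np.array([365+Lz[2]/5,175+Lz[3]/5])-.5)
    M,_=tri(np.array([310+Mz[0]/5,140+Mz[1]/5])-.5,np.array([365+Mz[2]/5,175+Mz[3]/5])-.5)
    d=L-M;print(L,M,"stand x,y,z",d[0]*np.cos(a)+d[1]*np.sin(a),-d[0]*np.sin(a)+d[1]*np.cos(a),d[2])
E
```

```text
[ 622.7  -170.75  246.49] [ 605.26 -165.64  142.54] stand x,y,z 18.032386214380278 -2.249977375316753 103.94683579006605
```

Call:
step_arm([
  [30,[3,0.2,0],[0,0,0]],
  [30,[4,-2,0],[0,0,0]],
  [30,[4,-2.3,0],[0,0,0]],
  [30,[0,0,0],[0,0,0]],
  [30,[0,0,0],[0,0,0]],
])

```text
time_s: 28.93
tool_pos: [652.0, -176.3, 106.2]
orientation: [0.695, -0.666, 0.237, 0.129]
contact_force: [0.3, 0.6, -1.5]
width: 32.1
```

```bash
python3 w.py p "-9.2,30.1"; python3 favg.py 6 s2z "310,145,350,185,12" "370,170,400,210,10"
```

```text
p [ 651.96 -176.29  106.23] F [ 0.34  0.64 -1.45] tau [0.2  1.42 0.  ] w 32.11023852095843 t 28.9333
yaw -9.118725982117859 pitch 30.078561129641525 roll z.z 0.018408103866866296
shift [0. 0. 0.] turn [0.02 0.07 0.02]
F [ 0.21  0.02 -2.29] sem [0.11 0.24 0.26] tau [0.22 1.39 0.02] [0.01 0.01 0.01] p [ 651.75 -176.27  106.25] w 31.888504195724984 t 29.2333
```

View pics/s2z.png

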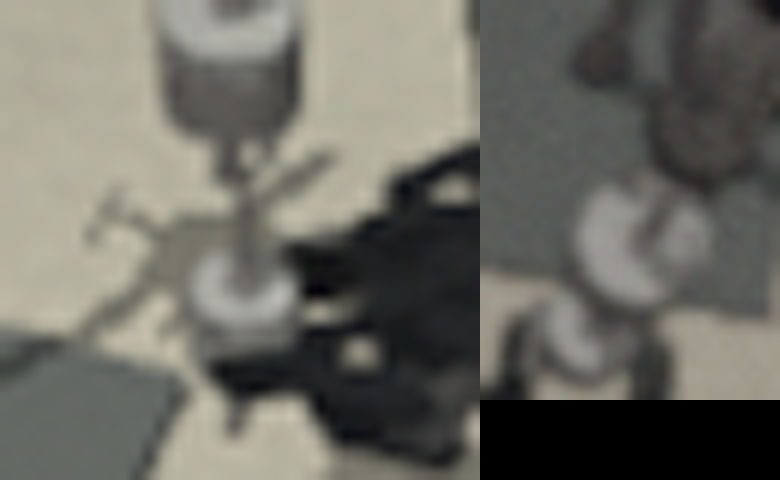

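Call:
step_arm([
  [30,[3,-1.7,0],[0,0,0]],
  [30,[2.6,-1.5,0],[0,0,0]],
  [30,[0,0,0],[0,0,0]],
  [30,[0,0,0],[0,0,0]],
])

```text
time_s: 29.57
tool_pos: [658.3, -177.4, 106.2]
orientation: [0.695, -0.666, 0.237, 0.129]
contact_force: [-0.1, -0.9, -2.3]
width: 32.1
```

```bash
python3 w.py p "-9.2,30.1"; python3 favg.py 8 s3z "310,145,350,185,12" "370,170,400,210,10"
```

```text
p [ 658.34 -177.45  106.16] F [-0.13 -0.87 -2.31] tau [0.21 1.38 0.03] w 32.10416037782653 t 29.5667
yaw -9.132360397221941 pitch 30.104329508357726 roll z.z 0.011814678745495143
shift [0. 0. 0.] turn [ 0.02  0.06 -0.  ]
F [-0.05 -0.01 -2.81] sem [0.1  0.2  0.16] tau [ 0.21  1.37 -0.01] [0.01 0.01 0.01] p [ 658.17 -177.42  106.11] w 32.144388270585054 t 29.9667
```

View pics/s3z.png

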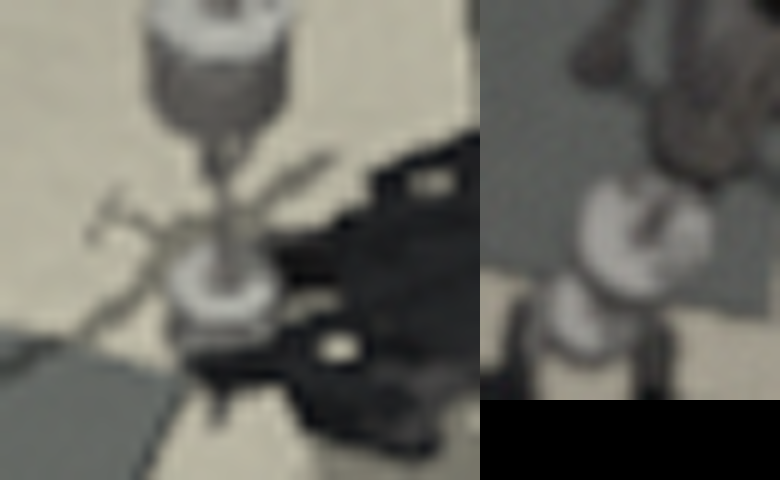

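Call:
step_arm([
  [30,[1,1.7,0],[0,0,0]],
  [30,[1,1.7,0],[0,0,0]],
  [30,[0,0,0],[0,0,0]],
  [30,[0,0,0],[0,0,0]],
])

```text
time_s: 30.3
tool_pos: [658.1, -177.5, 101.7]
orientation: [0.695, -0.666, 0.238, 0.129]
contact_force: [0.4, 0.2, -1.9]
width: 32.4
```

```bash
python3 favg.py 8 s4z "310,145,350,185,12" "370,170,400,210,10"
```

```text
F [ 0.   -0.02 -2.33] sem [0.18 0.21 0.18] tau [0.21 1.4  0.01] [0.01 0.01 0.01] p [ 658.09 -177.46  101.89] w 32.64643264958104 t 30.7
```

View pics/s4z.png

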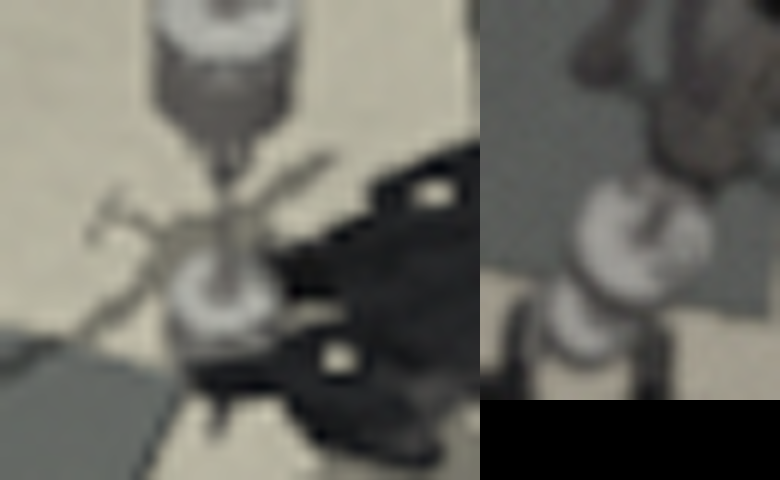

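Call:
step_arm([
  [30,[1.2,2.2,0],[0,0,0]],
  [30,[1,1.7,0],[0,0,0]],
  [30,[0,0,0],[0,0,0]],
  [30,[0,0,0],[0,0,0]],
])

```text
time_s: 31.03
tool_pos: [658.2, -177.6, 97.3]
orientation: [0.695, -0.666, 0.237, 0.128]
contact_force: [1.0, -0.0, -2.5]
width: 32.2
```

```bash
python3 favg.py 8 s5z "310,145,350,185,12" "370,170,400,210,10"
```

```text
F [-0.01 -0.01 -2.39] sem [0.19 0.08 0.14] tau [ 0.21  1.38 -0.  ] [0.01 0.01 0.01] p [ 658.23 -177.55   97.52] w 32.067934906993 t 31.4333
```

View pics/s5z.png

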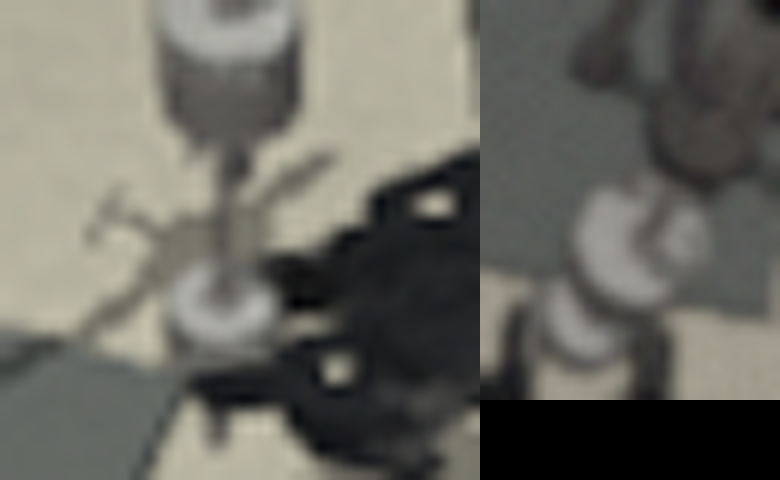

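Call:
step_arm([
  [30,[1.5,2.6,0],[0,0,0]],
  [30,[1.5,2.6,0],[0,0,0]],
  [30,[1.5,2.6,0],[0,0,0]],
  [30,[0,0,0],[0,0,0]],
  [30,[0,0,0],[0,0,0]],
])

```text
time_s: 31.85
tool_pos: [658.4, -177.6, 87.9]
orientation: [0.695, -0.666, 0.237, 0.128]
contact_force: [-0.3, -0.6, -2.2]
width: 31.9
```

```bash
python3 favg.py 12 s6z "310,145,350,185,12" "370,170,400,210,10"
```

```text
F [ 0.01  0.24 -2.34] sem [0.1  0.11 0.14] tau [ 0.21  1.33 -0.01] [0.01 0.01 0.01] p [ 658.48 -177.67   88.27] w 31.978557755526 t 32.45
```

View pics/s6z.png

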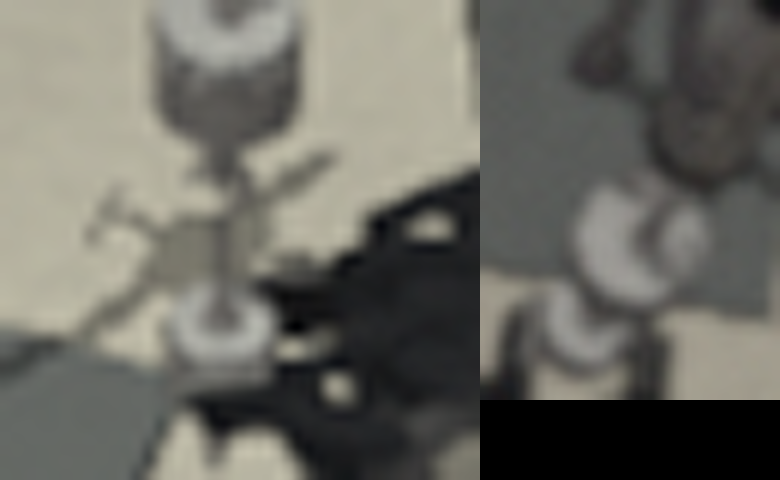

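Call:
step_arm([
  [30,[1.3,2.6,0],[0,0,0]],
  [30,[1.3,2.6,0],[0,0,0]],
  [30,[1.3,2.6,0],[0,0,0]],
  [30,[0,0,0],[0,0,0]],
  [30,[0,0,0],[0,0,0]],
])

```text
time_s: 32.87
tool_pos: [658.4, -177.7, 79.3]
orientation: [0.695, -0.667, 0.236, 0.127]
contact_force: [-0.7, 0.0, -1.7]
width: 32.1
```

```bash
python3 favg.py 14 s7z "310,130,350,185,10" "370,170,400,210,10";python3 w.py p "-9.2,30.1"
```

```text
F [-0.04  0.22 -1.6 ] sem [0.15 0.11 0.11] tau [ 0.2   1.19 -0.01] [0.01 0.01 0.01] p [ 658.45 -177.74   79.67] w 31.936547792122482 t 33.5667
p [ 658.4  -177.75   79.69] F [ 0.13  0.38 -0.77] tau [0.18 1.21 0.03] w 31.98423666221351 t 33.5667
yaw -9.17093802299798 pitch 29.883409382529095 roll z.z -0.030506887080621766
shift [0. 0. 0.] turn [0.05 0.03 0.22]
```

View pics/s7z.png

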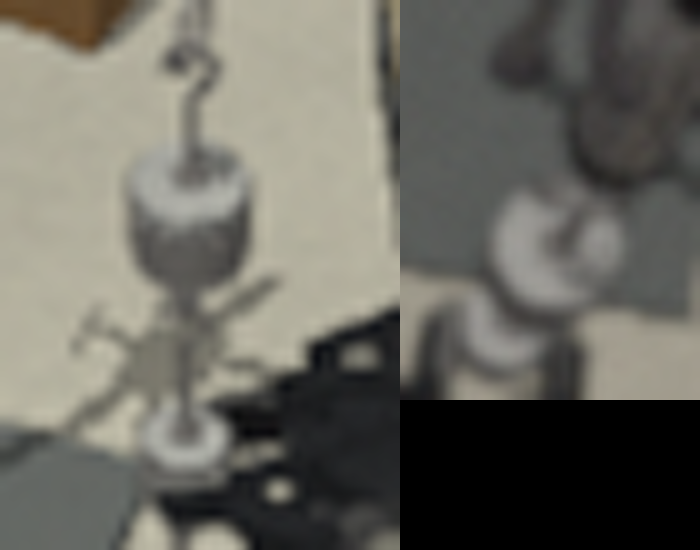

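Call:
step_arm([
  [30,[1.3,2.6,0],[0,0,0.2]],
  [30,[1.3,2.6,0],[0,0,0]],
  [30,[1.3,2.6,0],[0,0,0]],
  [30,[0.5,1,0],[0,0,0]],
  [30,[0,0,0],[0,0,0]],
  [30,[0,0,0],[0,0,0]],
])

```text
time_s: 34.07
tool_pos: [658.3, -177.7, 69.2]
orientation: [0.695, -0.666, 0.237, 0.128]
contact_force: [-0.1, 0.0, -0.5]
width: 32.1
```

```bash
python3 favg.py 20 ;python3 w.py p "-9.2,30"
```

```text
F [-0.06  0.09 -0.54] sem [0.09 0.1  0.09] tau [ 0.16  0.99 -0.  ] [0.01 0.01 0.01] p [ 658.34 -177.77   69.54] w 31.915474943603236 t 35.0667
p [ 658.3  -177.77   69.49] F [ 0.36  0.19 -0.66] tau [0.2  0.98 0.01] w 32.09093770622481 t 35.0667
yaw -9.17507309404061 pitch 30.010340378592925 roll z.z -0.04055182445635305
shift [0. 0. 0.] turn [ 0.06  0.02 -0.01]
```

Call:
step_arm([
  [30,[1,1.8,0],[0,0,0]],
  [30,[1,1.7,0],[0,0,0]],
  [30,[0,0,0],[0,0,0]],
  [30,[0,0,0],[0,0,0]],
])

```text
time_s: 35.4
tool_pos: [658.5, -177.8, 65.2]
orientation: [0.695, -0.667, 0.237, 0.128]
contact_force: [0.2, 0.3, -2.0]
width: 32.1
```

```bash
python3 favg.py 24 s8z "305,125,345,185,10" "370,170,400,210,10" ;python3 w.py p "-9.2,30"
```

```text
F [ 0.   -0.05 -0.15] sem [0.1  0.07 0.13] tau [0.15 0.92 0.01] [0.01 0.01 0.01] p [ 658.49 -177.82   65.44] w 32.1815288514653 t 36.6
p [ 658.49 -177.81   65.43] F [0.15 0.07 1.05] tau [ 0.14  0.89 -0.04] w 32.231933506870504 t 36.6
yaw -9.178063235918799 pitch 29.96982338223176 roll z.z -0.045746979558704874
shift [0. 0. 0.] turn [0.06 0.02 0.03]
```

View pics/s8z.png

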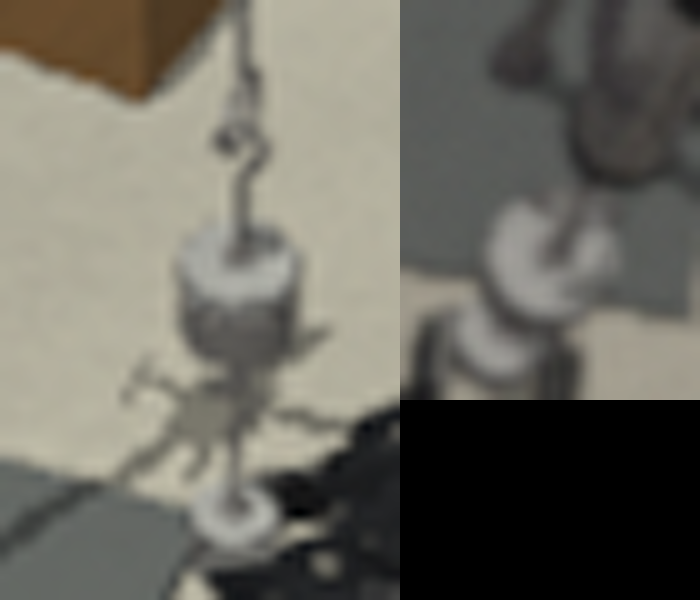

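Call:
step_arm([
  [30,[0.4,0.7,0],[0,0,0]],
  [30,[0,0,0],[0,0,0]],
  [30,[0,0,0],[0,0,0]],
  [36,[0,0,0],[0,0,0]],
  [40,[0,0,0],[0,0,0]],
  [48,[0,0,0],[0,0,0]],
  [60,[0,0,0],[0,0,0]],
  [60,[0,0,0],[0,0,0]],
])

```text
time_s: 37.27
tool_pos: [658.5, -177.8, 64.6]
orientation: [0.695, -0.667, 0.237, 0.128]
contact_force: [0.5, -0.0, 1.2]
width: 60.1
```

```bash
python3 favg.py 12 s9z "305,125,345,185,10" "370,170,400,210,10" ;python3 w.py p "-9.2,30"
```

```text
F [0.17 0.04 0.04] sem [0.14 0.08 0.18] tau [0.15 0.9  0.01] [0.01 0.01 0.01] p [ 658.53 -177.85   64.58] w 59.975762176386354 t 37.8667
p [ 658.52 -177.86   64.55] F [-0.24 -0.2  -0.12] tau [ 0.12  0.92 -0.  ] w 60.022051658699176 t 37.8667
yaw -9.18100692631979 pitch 29.963721177053266 roll z.z -0.04649890463503299
shift [0. 0. 0.] turn [0.06 0.02 0.04]
```

View pics/s9z.png

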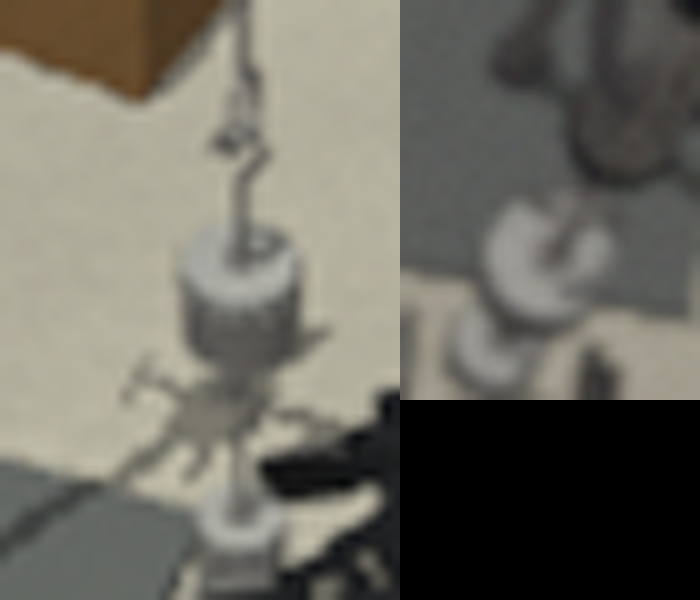

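Call:
step_arm([
  [60,[-4,2.5,0],[0,0,0]],
  [60,[-9,5,0],[0,0,0]],
  [60,[-11,5,0],[0,0,0]],
  [60,[-11,4,0],[0,0,0]],
  [60,[0,0,0],[0,0,0]],
])

```text
time_s: 38.28
tool_pos: [616.7, -170.9, 67.7]
orientation: [0.695, -0.667, 0.237, 0.128]
contact_force: [-1.1, -0.5, -0.1]
width: 60.0
```

```bash
python3 -c "
from h import *
s=robot.sense();print(s['joint_positions'],s['tool_pos'])"; python3 favg.py 6 t1 "305,125,345,185,10" "370,170,400,210,10"
```

```text
[ 0.39  0.64 -0.18  2.52  3.16  1.05 -1.44] [ 616.72 -170.87   67.75]
F [-0.16 -0.01  0.24] sem [0.19 0.25 0.11] tau [ 0.13  0.9  -0.01] [0.01 0.01 0.01] p [ 618.98 -171.25   68.37] w 59.75082830316874 t 38.5833
```

View pics/t1.png

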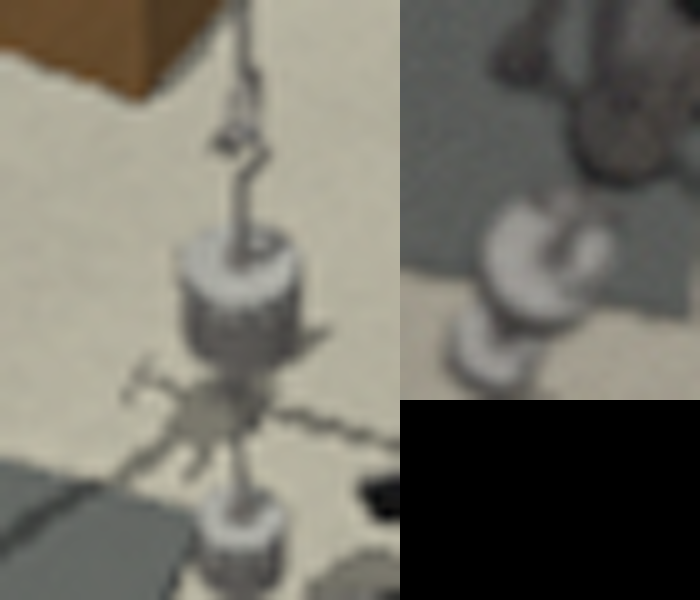

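Call:
step_arm([
  [60,[0,0,0],[0,0,0]],
  [60,[0,0,0],[0,0,0]],
  [60,[0,0,0],[0,0,0]],
  [60,[0,0,0],[0,0,0]],
  [60,[0,0,0],[0,0,0]],
  [60,[0,0,0],[0,0,0]],
  [60,[0,0,0],[0,0,0]],
  [60,[0,0,0],[0,0,0]],
])

```text
time_s: 39.25
tool_pos: [621.8, -171.4, 69.1]
orientation: [0.695, -0.667, 0.235, 0.126]
contact_force: [0.3, -0.2, -0.3]
width: 60.2
```

```bash
python3 - <<'E'
from h import *
a=robot.get_image("side")
for i in range(6):robot.get_image("top")
b=robot.get_image("side")
print("motion",cv2.absdiff(a,b)[130:190,320:338].mean(),"noise",cv2.absdiff(a,b)[130:190,200:218].mean(),robot.sense()["time_s"],robot.sense()["joint_positions"])
crop(b,230,40,400,310,2.2,"end")
for i in range(0):pass
p=[cv2.phaseCorrelate(a[125:190,318:340].mean(2),b[125:190,318:340].mean(2))]
print(p)
E
```

```text
motion 1.1512345679012346 noise 1.9246913580246914 39.65 [ 0.39  0.64 -0.18  2.51  3.16  1.05 -1.44]
[((-0.006478832602580198, -0.00024039928793229137), 0.9962643375694941)]
```

View pics/end.png

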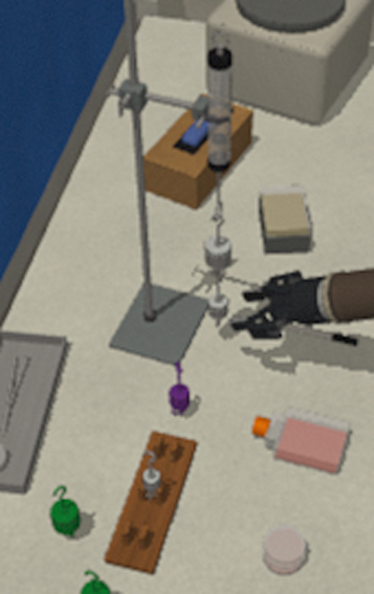

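Call:
step_arm([
  [60,[-9,-4,0],[0,0,0]],
  [60,[-9,-6,0],[0,0,0]],
  [60,[-6,-6,0],[0,0,0]],
  [60,[0,0,0],[0,0,0]],
])

```text
time_s: 39.98
tool_pos: [608.4, -168.6, 94.6]
orientation: [0.695, -0.667, 0.235, 0.127]
contact_force: [-0.4, -0.7, -0.1]
width: 59.8
```

```bash
python3 - <<'E'
from h import *
for i in range(8):a=robot.get_image("side" if i%2 else "top")
s=robot.sense();print(s["tool_pos"],s["joint_positions"],s["joint_vel"],s["time_s"])
crop(a,290,90,380,215,4.5,"end2")
E
```

```text
[ 608.64 -168.49   92.8 ] [ 0.45  0.56 -0.25  2.53  3.14  0.99 -1.42] [ 0. -0. -0.  0.  0.  0.  0.] 40.3833
```

View pics/end2.png

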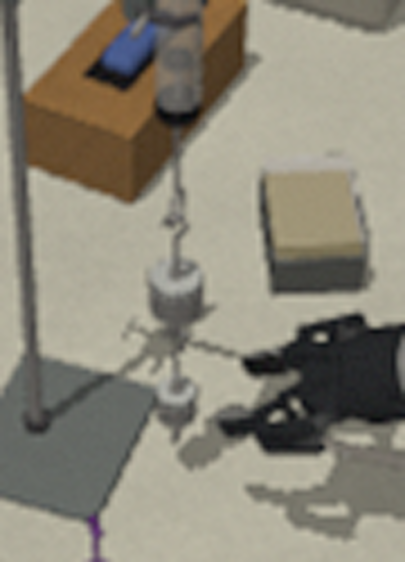

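The picture shows both canisters hanging in a chain, at about (177,290) and (177,400). The fingers are well clear to the right and the arm is still.

```bash
python3 -c "
from cell import robot
print(robot.job_done())"
```

```text
the job is handed in; nothing more can be done
None
```

I hung the largest canister from the balance eye, then the middle one from the eye under it, and handed the job in at about 40 s of the 72 s allowed.

**Handover:** I let go of each canister once the force left in the hand was about 0.1 N. The readings show a load of about 3.0 N for the largest and 2.4 N for the middle one. Neither the balance nor the upper canister visibly moved on release.

**Last checks:**
- Both canisters hang in a chain. Two pictures 0.35 s apart showed no motion of the chain (under 0.01 px).
- The fingers were well clear of the canisters and the arm was still.
- In the last wide side picture the smallest canister is on its rack. The green and purple look-alikes, flask and dishes are where they were. I did not check the other bystanders one by one.

**What disagreed or went wrong on the way:**
- In the pictures the fingertips stood about 30 mm behind the reported tool point, along the fingers. I could not explain it, so I corrected for it from the pictures.
- The balance eye turned out a few millimetres higher than I had measured. While going through, the largest canister's hook pressed on the eye with about 2 N until I lowered it.
- The middle canister's hook pushed the hanging canister aside by about 3 mm before I lowered it. The canister swung back to its place.
- Joint 4 came within about 0.01 rad of its limit (2.53 of 2.54) while backing away. No reading I took was past its range.

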